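# Plug the model tower into the lit street base, gently

## Task

Take the model tower block out of its carrying stand, stand it upright on the bare bench top and let go, then take a fresh grip and plug its foot into the well of the street base, between the two neighbour blocks, where there is room for fingers only at its two broad faces. The contact pad in the well is sprung and its depth is not known: feel for it, press the tower down on it with about 10 N (never more than 16 N) for a good second, then let go and leave the tower standing upright in the well. Leave the jar, the tape roll and the cork block where they are.

Things in the scene. Friction and masses are not known exactly. Their poses are not given: they have to be found in the camera images.
- tower: Loose model tower block of pale wood, upright prism 38 x 56 x 120 mm (own x, y, z), about 0.22 kg. Origin: centre of the underside; z up. Broad faces look along its x (38 mm apart), narrow faces along its y (56 mm apart). Same either way round. Lowest 5 mm set in 2 mm all round as a lead-in; its lower end (grey band, brass strips) is the plug foot. Stands steadily by itself.
- tower_foot (a point): Point at the centre of the tower's underside (same as the tower's origin).
- stand: Plywood carrying stand fixed to the bench: floor 110 x 90 x 6 mm, two upright cheeks 8 mm thick, 46 mm wide in y, up to 122 mm above the bench, inner sides 52 mm apart in x. Origin: centre of its underside. The tower stands on the floor between them (top at 126 mm), broad faces 4 to 10 mm from the cheeks, narrow faces (stand's y) open: grip it there and lift straight up.
- street_base: Street base fixed to the bench: plywood plinth 120 x 212 x 45 mm (x, y, z) with two wooden neighbour blocks, 46 x 53 mm, 105 mm high above the plinth, along its y axis, inner sides 74 mm apart; the rectangular well lies between. Only 9 mm remain between the plugged tower and each neighbour (no room for fingers); the +x and -x sides are open. Origin: centre of its underside.
- socket (a point): Centre of the well's mouth, on the plinth's top, 45 mm above the bench; axes as street_base. Well 40 x 58 mm (x, y): 1 mm play all round the tower, small bevel. In it a sprung pad (4.5 N per mm, 10 mm travel), unloaded face 12 to 26 mm below the mouth, different each time, not measured. No latch: let go, the tower rests on the pad by its weight.
- bronze_jar: Paint jar with screw lid, 48 mm across, 66 mm high, bystander. Origin: centre of its underside.
- tape_roll: Roll of masking tape lying flat, 98 mm across, 25 mm high, bystander. Origin: centre of its underside.
- cork_block: Cork sanding block, 43 x 71 x 24 mm, bystander. Origin: centre of its underside.
Mind the look-alikes: they are no part of the job. Leave any turquoise look-alike of the stand alone.

How it is judged (in metres and radians):
On the way, in this order (a step that is already met when the one before it is completed fails the run):
1. the tower stands upright on the bare bench, let go, clear of stand and street base (height (world z) of tower_foot below 0.004 m and angle between tower's own z axis and vertical below 0.08 rad and horizontal distance between tower and stand above 0.08 m and contact force between the fingers and tower below 0.1 N and linear speed of tower below 0.02 m/s), for 0.2 s.
2. the tower's foot is in the well and is pressed onto the sprung pad with more than 6 N (horizontal distance between tower_foot and socket below 0.004 m and z of tower_foot in the frame of socket below -0.009 m and angle between tower's own z axis and vertical below 0.08 rad and contact force between tower and street_base above 6 N), for 0.6 s.
At the end, for the whole second after the job is handed in: The tower stands in the well of the street base: foot centre within 4 mm of the well's centre and at least 9 mm below its mouth, upright within 0.08 rad, turned in line with the well within 0.1 rad, let go and at rest (horizontal distance between tower_foot and socket below 0.004 m and z of tower_foot in the frame of socket below -0.009 m and angle between tower's own z axis and vertical below 0.08 rad and angle between the y axis of tower and the y axis of street_base, either way round below 0.1 rad and contact force between the fingers and tower below 0.1 N and linear speed of tower below 0.02 m/s); the robot touches nothing.
It fails at once if the tower pressed or knocked against the street base with more than 16 N (contact force between tower and street_base above 16 N).
It fails at once if the tower tipped over (angle between tower's own z axis and vertical above 0.6 rad).
It fails at once if the jar moved from its place by more than 20 mm (distance of bronze_jar from where it was at the start of the episode above 0.02 m).
It fails at once if the tape roll moved from its place by more than 20 mm (distance of tape_roll from where it was at the start of the episode above 0.02 m).
It fails at once if the cork block moved from its place by more than 20 mm (distance of cork_block from where it was at the start of the episode above 0.02 m).
It also fails if it takes over 72 s, if anything falls off the work surface, if the arm or the gripper's body presses on something with over 40 N, if the wrist force passes 120 N, or if a joint passes its speed limit or range.

## Robot

A 6-joint arm with a two-finger parallel gripper is mounted at the origin on a cart in front of the work surface, level with it; the furniture and walls round the work are solid. World frame = base frame: x ahead of the robot, y to its left, z up, the work surface at z = 0. Lengths are in mm, angles in rad, forces in N, time in s.
With the tool pointing down it reaches from about 300 to 850 mm from the base axis. Payload 4.2 kg.
Tool frame: the origin (TCP) lies midway between the tips of the shut fingers; the grasp point (between the pads) lies 19 mm behind it; z points along the fingers, y is the direction in which the jaws open and shut (so a half turn about z gives the same grasp; the last joint's range is limited). The gripper opens to 91 mm and grips with 3 to 60 N. Pads are 32 mm wide; open, the fingers measure 118 mm over their backs; the gripper's body (76 mm by 178 mm) begins 60 mm behind the grasp point.
Start: joints at [-1.349, 0.32, 1.565, -0, 1.257, -0.02], TCP at [137.686, -558.288, 213.976] pointing down, gripper open.
Joint ranges: [-3.11, 3.11], [-0.84, 2.01], [0.21, 2.61], [-1.34, 4.49], [0.05, 2.63], [-2.56, 2.56]. Speed limits (rad/s): [2.57, 2.57, 3.14, 3.14, 3.14, 3.14].

## Interface

Orientations are given as a unit quaternion [w, x, y, z].
In Python, from workcell import robot, snapshot, sign_off gives the robot as it stands.
- The arm moves only by the tool servo_tool, never from a script. Its argument "steps" is one flat list of numbers, 5 for each row, row after row: the finger opening in cm, from 0 to 9.12, then the shift along the tool's x, y, z in cm, then the turn about the tool's z in rad. A call has 1 to 12 rows; each row shifts and turns the pose as measured when the row begins, along the tool's axes as they then stand; what a row does not reach is not made up. A row lasts 1/10 s, in which the tool goes at most 50 mm and 8.59 degrees, less where a joint would pass 70% of its speed; a pose out of reach is approached as far as the arm can. A call is refused whole if a number of a shift passes 5 or a number of a turn 0.15, either way. A call with a gripper value outside its range is refused whole. The fingers move at their own pace and stop on an object; the grip force is fixed at half the most. Time passes only in rows, so rows that do not move let the fingers close. It gives the time, the measured TCP pose, the force and the opening at its end, in the units of the state.
- robot.state(): the state, without advancing time (a new reading comes with each control period).
- snapshot(name): name is "scene" or "side" or "wrist"; returns a dict with "image" (480x640x3 uint8, blue, green, red), "intrinsics" (3x3 intrinsics, pixels), "dist" ([k1, k2, p1, p2, k3] as OpenCV has them; the pictures are not rectified), "rvec" (rotation vector, rad) and "tvec" (3), from world to camera coordinates, as OpenCV has them. Camera axes: x right, y down, z forward; pixel columns grow to the right and rows downward; lengths in mm; the calibration is good to about 2 mm. A picture is of the moment at which its call begins. There is no depth.
- sign_off(): hands the job in, once; it reports no verdict.
The state is a dict: "clock": time; "q": joint angles; "dq": joint speeds; "joint_efforts": joint torques, N m; "tcp_pos": TCP position; "tcp_rot": TCP orientation; "ft_force": force on the tool from outside, world axes, zero at the start; "ft_torque": the same for the moment, N m; "opening": finger opening in mm.
Only numpy, scipy, OpenCV 4.12 (cv2) and the standard library are available. Lean on these libraries where they do the work, as an engineer would, in place of code of your own. Each camera call takes 0.05 s, during which the arm holds its last target.

## Working session

There is one attempt and no reset: what is moved stays moved. The work goes in short steps, Python scripts to look and compute and a tool call to move; the robot and the scene stay as the last step left them, time stands still between calls to the robot, and variables do not carry over. Pictures are saved under pics/ and viewed, and the job is handed in when it is done.

Besides the shell and the picture viewer there is one more tool, called after ">>>" in YAML: its name, and indented under it one key for each argument. servo_tool: Moves the arm, as the interface text tells. Its arguments: {"type":"object","properties":{"steps":{"type":"array","items":{"type":"number"}}},"required":["steps"]}

```bash
ls; mkdir -p pics; python3 - <<'E'
from workcell import robot, snapshot
import cv2
print(robot.state())
for n in ["scene","side","wrist"]:
    s=snapshot(n); cv2.imwrite(f"pics/{n}0.png",s["image"]); print(n,s["intrinsics"],s["dist"],s["rvec"],s["tvec"])
E
```

```text
pics
{'clock': 0.0, 'q': array([-1.34900678e+00,  3.20323526e-01,  1.56570478e+00, -1.94501980e-05,
        1.25738296e+00, -1.99864718e-02]), 'dq': array([ 0.00244905,  0.00055571,  0.00161502, -0.00155159,  0.00028782,
        0.00033928]), 'joint_efforts': array([-1.12627797e-03, -4.12468386e+01, -2.31974852e+01,  7.25046219e-02,
        4.55814740e-02, -1.43739530e-04]), 'tcp_pos': array([ 137.55989768, -557.77359508,  213.09212115]), 'tcp_rot': array([-9.03748727e-04,  9.92701166e-01,  1.20596716e-01, -1.00796280e-04]), 'ft_force': array([ 0.05235608,  0.26158449, -0.14345118]), 'ft_torque': array([ 0.04104702, -0.00279034,  0.02228647]), 'opening': 90.77291558884853}
scene [[491.08621129   0.         319.25400714]
 [  0.         491.08621129 229.38153037]
 [  0.           0.           1.        ]] [0.00336938 0.         0.         0.         0.        ] [ 0.91888162 -2.25432693  1.27475177] [ 507.48392076  147.85072432 1074.8748194 ]
side [[499.12644204   0.         317.23429511]
 [  0.         499.12644204 238.24822319]
 [  0.           0.           1.        ]] [-0.02140572  0.          0.          0.          0.        ] [ 1.20487168 -2.29515521  0.9697479 ] [ 484.1984544   239.88820582 1028.66397814]
wrist [[385.13073068   0.         320.45734715]
 [  0.         385.13073068 234.95697352]
 [  0.           0.           1.        ]] [-0.03266129  0.          0.          0.          0.        ] [-2.2960463   1.79778218  0.24932476] [-574.20064776  -29.95415485  390.65515451]
```

View pics/scene0.png

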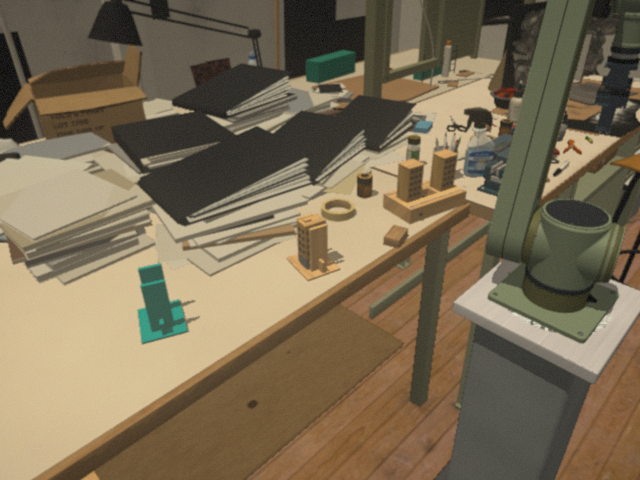

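View pics/side0.png

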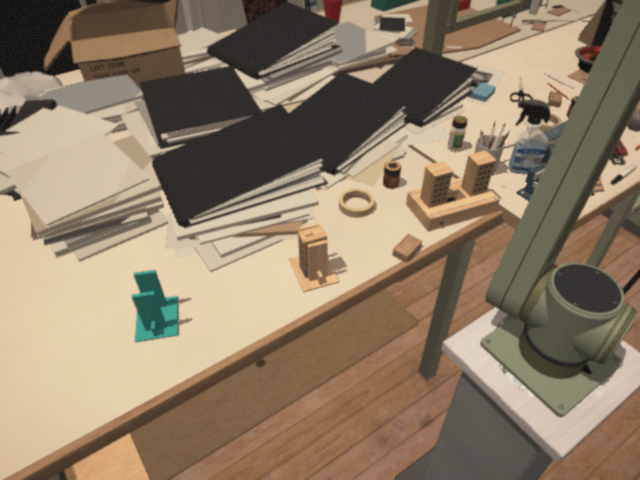

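View pics/wrist0.png

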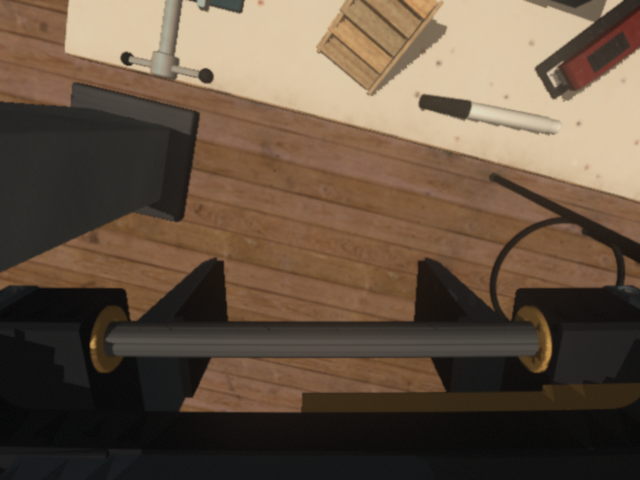

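Scene image: the tower sits in a plywood stand at about (312,248). The street base with its two blocks is at (425,195), the jar at (365,183), the tape at (338,209) and the cork at (396,235). There is an empty turquoise look-alike stand at (160,310). I'll crop in on my candidates.

```bash
cat > h.py <<'E'
import numpy as np, cv2
from workcell import robot, snapshot
def cam(n):
    s=snapshot(n); R,_=cv2.Rodrigues(np.array(s["rvec"],float)); t=np.array(s["tvec"],float).ravel()
    s["R"]=R; s["t"]=t; s["C"]=-R.T@t; return s
def ray(s,uv):
    uv=np.array(uv,float).reshape(-1,1,2)
    p=cv2.undistortPoints(uv,s["intrinsics"],np.array(s["dist"])).reshape(-1,2)
    d=np.c_[p,np.ones(len(p))]@s["R"]; return d/np.linalg.norm(d,axis=1,keepdims=True)
def plane(s,uv,z):
    d=ray(s,uv); return s["C"]+d*((z-s["C"][2])/d[:,2])[:,None]
def tri(obs):
    # obs: list of (cam,uv) -> point, residual mm
    A=np.zeros((3,3));b=np.zeros(3);L=[]
    for s,uv in obs:
        d=ray(s,uv)[0];P=np.eye(3)-np.outer(d,d);A+=P;b+=P@s["C"];L.append((P,s["C"]))
    x=np.linalg.solve(A,b);return x,[float(np.linalg.norm(P@(x-c))) for P,c in L]
def proj(s,X):
    return cv2.projectPoints(np.array(X,float).reshape(-1,1,3),np.array(s["rvec"],float),np.array(s["tvec"],float),s["intrinsics"],np.array(s["dist"]))[0].reshape(-1,2)
E
python3 - <<'E'
from h import *
im=cv2.imread("pics/scene0.png");im2=cv2.imread("pics/side0.png")
def crop(im,x,y,w,h,f): return cv2.resize(im[y:y+h,x:x+w],None,fx=f,fy=f,interpolation=cv2.INTER_CUBIC)
a=crop(im,280,200,66,80,6);b=crop(im2,280,215,66,80,6)
cv2.imwrite("pics/tow0.png",np.hstack([a,b]))
a=crop(im,375,140,100,90,4);b=crop(im2,400,140,100,90,4)
cv2.imwrite("pics/base0.png",np.hstack([a,b]))
E
```

```text
(no output)
```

View pics/tow0.png

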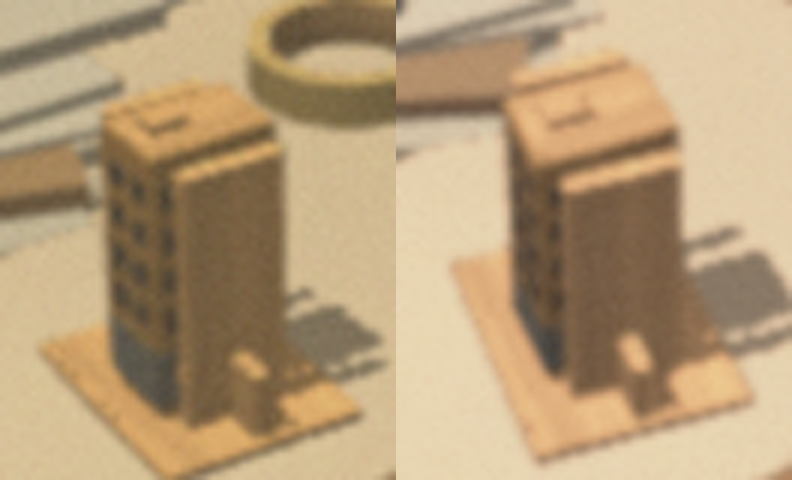

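View pics/base0.png

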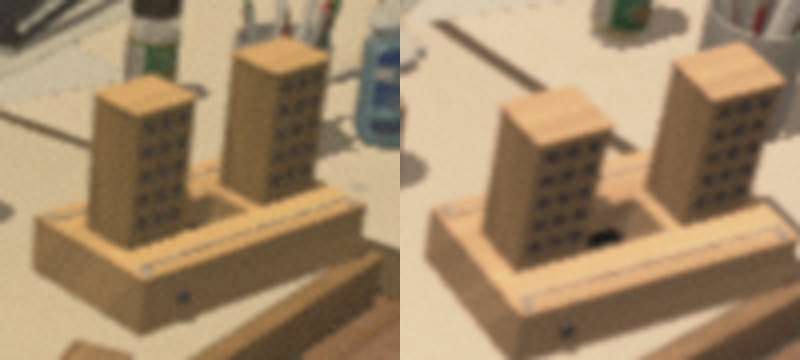

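The tower is the pale wood block with the grey foot at scene (312,245) in the plywood stand. The blocks at (410,182) and (445,170) are the neighbours fixed to the street base. The turquoise stand at (160,310) stays untouched. Next I'll take rough positions from corners in the two views.

```bash
python3 - <<'E'
from h import *
a=cam("scene");b=cam("side")
S=lambda x,y:(280+x/6,200+y/6); D=lambda x,y:(280+(x-396)/6,215+y/6)
B=lambda x,y:(375+x/4,140+y/4); E=lambda x,y:(400+(x-400)/4,140+y/4)
def p(n,u,v):
    x,r=tri([(a,u),(b,v)]);print(n,x.round(1),np.round(r,1))
p("stand L",S(40,350),D(452,262));p("stand F",S(170,475),D(540,460));p("stand R",S(362,410),D(752,402))
p("tower topFront",S(155,160),D(533,165)); p("top left",S(103,118),D(505,110)); p("top R",S(272,132),D(676,128))
p("base L",B(37,215),E(430,213));p("base F",B(140,275),E(523,305));p("base R",B(362,205),E(795,235))
p("n1 top F",B(137,115),E(543,147));p("n1L",B(97,90),E(503,108));p("n1R",B(193,98),E(607,130))
for u,n in [((160,310),"turq")]: print(n,plane(a,[u],6))
print("jar",plane(a,[(365,195)],0),"tape",plane(a,[(338,209)],25),"cork",plane(a,[(396,233)],24))
E
```

```text
stand L [538.7 298.   -0.8] [3.4 3.4]
stand F [423.1 332.   10.9] [1.7 1.7]
stand R [402.1 246.9   8.2] [2. 2.]
tower topFront [452.1 309.9 130.8] [4. 4.]
top left [483.  304.4 133.2] [1.4 1.4]
top R [450.6 248.3 117.4] [3.3 3.3]
base L [517.6 -61.3  54.4] [2.5 2.5]
base F [426.4 -61.3  39.2] [2.2 2.2]
base R [ 372.8 -259.2   39.7] [3.1 3.1]
n1 top F [447.3 -74.5 147.6] [0.9 0.9]
n1L [480.7 -72.1 157.3] [2. 2.]
n1R [ 431.4 -113.6  152.7] [2.2 2.2]
turq [[576.16836902 622.57257807   6.        ]]
jar [[ 618.28827363 -101.59450662    0.        ]] tape [[585.25436262  55.99198621  25.        ]] cork [[387.68666568  47.8476193   24.        ]]
```

```bash
python3 - <<'E'
from h import *
from scipy.spatial.transform import Rotation as Ro
s=cam("wrist");st=robot.state()
q=st["tcp_rot"];R=Ro.from_quat([q[1],q[2],q[3],q[0]]).as_matrix()
print("Rtool\n",R.round(4));print("cam pos in tool",R.T@(s["C"]-st["tcp_pos"]));print("cam axes in tool (cols)\n",(R.T@s["R"].T).round(3))
E
```

```text
Rtool
 [[ 9.709e-01  2.394e-01 -1.000e-04]
 [ 2.394e-01 -9.709e-01  6.000e-04]
 [-0.000e+00 -6.000e-04 -1.000e+00]]
cam pos in tool [  77.07917437   -0.22206474 -170.20417635]
cam axes in tool (cols)
 [[ 0.    -0.963 -0.271]
 [ 1.     0.     0.   ]
 [-0.    -0.271  0.963]]
```

>>> servo_tool:
  steps: [9.1, 3.4, -2.9, -0.5, 0, 9.1, 3.4, -2.9, -0.5, 0, 9.1, 3.4, -2.9, -0.5, 0, 9.1, 3.4, -2.9, -0.5, 0, 9.1, 3.4, -2.9, -0.5, 0, 9.1, 3.4, -2.9, -0.5, 0, 9.1, 3.4, -2.9, -0.5, 0, 9.1, 3.4, -2.9, -0.5, 0, 9.1, 3.4, -2.9, -0.5, 0, 9.1, 3.4, -2.9, -0.5, 0]

```text
clock: 1.3
tcp_pos: [405.2, -187.0, 264.2]
tcp_rot: [0.001, 0.993, 0.115, 0.001]
ft_force: [0.7, -0.3, -0.0]
opening: 90.7
```

```bash
python3 - <<'E'
from h import *
s=cam("wrist");cv2.imwrite("pics/w1.png",s["image"]);print(robot.state()["tcp_pos"],robot.state()["q"].round(2))
import pickle;s.pop;pickle.dump({k:s[k] for k in s},open("w1.pkl","wb"))
E
```

```text
[ 409.41001352 -181.74091728  264.96633659] [-0.45  0.08  1.74  0.01  1.31  0.89]
```

View pics/w1.png

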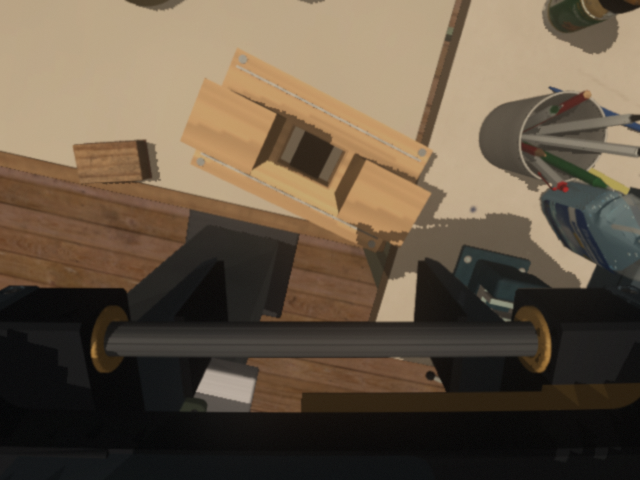

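Wrist view: street base from (185,60) to (435,250), neighbour tops at (230,125) and (385,195), well at about (312,150), cork at (110,160). I'll retake it now the arm has settled and zoom in.

```bash
cat >> h.py <<'E'
import pickle
def grab(n,f):
    s=cam(n);s["st"]=robot.state();cv2.imwrite(f"pics/{f}.png",s["image"]);pickle.dump(s,open(f+".pkl","wb"));return s
def load(f): return pickle.load(open(f+".pkl","rb"))
def zoom(s,f,x,y,w,h,k):
    cv2.imwrite(f"pics/{f}.png",cv2.resize(s["image"][y:y+h,x:x+w],None,fx=k,fy=k,interpolation=cv2.INTER_CUBIC))
E
python3 - <<'E'
from h import *
s=grab("wrist","w2");print(s["st"]["tcp_pos"],s["st"]["dq"].round(3))
zoom(s,"w2z",180,50,260,200,3)
E
```

```text
[ 407.32043941 -184.8130251   264.49970781] [-0.086  0.     0.027 -0.071  0.004 -0.059]
```

View pics/w2z.png

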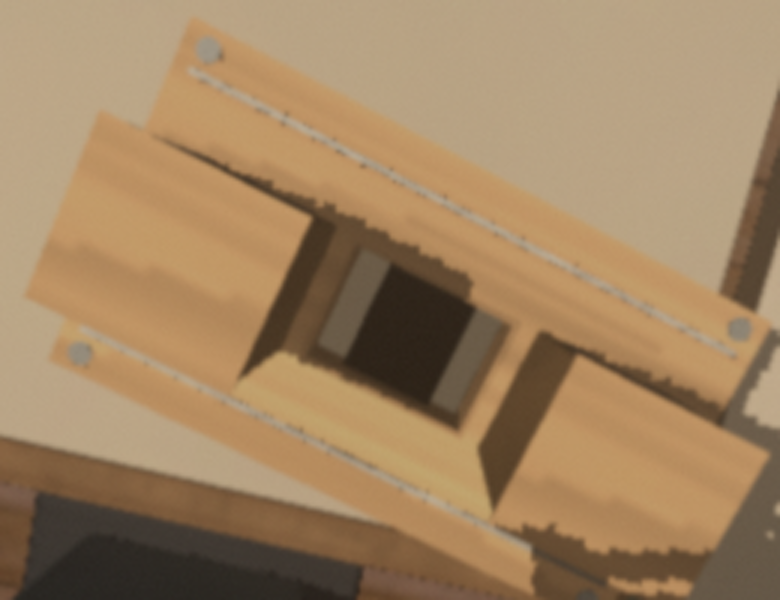

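```bash
python3 - <<'E'
from h import *
s=load("w2")
Z=lambda P:[(180+x/3,50+y/3) for x,y in P]
w=plane(s,Z([(365,245),(510,325),(460,430),(318,345)]),45);print(w.round(1),w.mean(0).round(1))
sc=plane(s,Z([(208,50),(740,328),(80,352)]),45);print(sc.round(1),(sc[1]+sc[2])/2)
d=sc[1]-sc[0];print("base y ang",np.degrees(np.arctan2(-d[1],-d[0])),np.linalg.norm(d),np.linalg.norm(sc[2]-sc[0]))
n=plane(s,Z([(100,112),(312,215),(240,380),(27,295)]),150);print(n.round(1),np.linalg.norm(np.diff(n,axis=0),axis=1))
n=plane(s,Z([(577,355),(768,455),(497,512)]),150);print(n.round(1))
E
```

```text
[[ 477.3 -146.    45. ]
 [ 463.3 -198.7   45. ]
 [ 425.2 -191.    45. ]
 [ 442.  -137.9   45. ]] [ 452.  -168.4   45. ]
[[ 524.1  -84.5   45. ]
 [ 480.5 -273.6   45. ]
 [ 421.2  -60.4   45. ]] [ 450.84154398 -167.02457877   45.        ]
base y ang 76.9996741800149 194.0568804533517 105.69471146232821
[[ 494.   -83.9  150. ]
 [ 482.7 -137.1  150. ]
 [ 440.2 -128.   150. ]
 [ 448.4  -73.5  150. ]] [54.4208655  43.41662548 55.1420396 ]
[[ 465.5 -207.2  150. ]
 [ 452.8 -260.6  150. ]
 [ 422.6 -198.   150. ]]
```

>>> servo_tool:
  steps: [9.1, 2.9, 2.9, 0, 0, 9.1, 0, 0, 0, -0.14, 9.1, 0, 0, 0, -0.14, 9.1, 0, 0, 0, -0.14, 9.1, 0, 0, 0, -0.14, 9.1, 0, 0, 0, -0.14, 9.1, 0, 0, 0, -0.14, 9.1, 0, 0, 0, -0.14, 9.1, 0, 0, 0, -0.14, 9.1, 0, 0, 0, 0, 9.1, 0, 0, 0, 0]

```text
clock: 2.5
tcp_pos: [439.1, -211.1, 262.2]
tcp_rot: [-0.001, 0.765, 0.644, -0.001]
ft_force: [0.5, -0.8, -1.0]
opening: 91.4
```

```bash
python3 - <<'E'
from h import *
s=grab("wrist","w3");print(s["st"]["tcp_pos"],s["st"]["tcp_rot"],s["st"]["dq"].round(3))
zoom(s,"w3z",180,20,260,200,3)
E
```

```text
[ 439.1015982  -211.08747019  262.19525402] [-6.63607957e-04  7.64729960e-01  6.44348982e-01 -1.42734351e-03] [ 0.003  0.001 -0.002  0.003 -0.    -0.008]
```

View pics/w3.png

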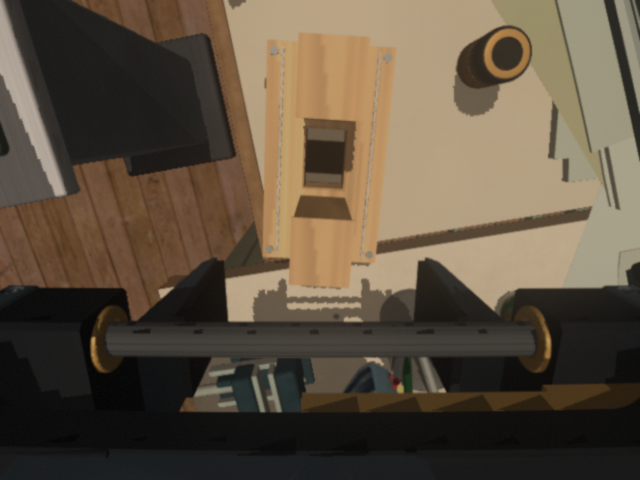

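View pics/w3z.png

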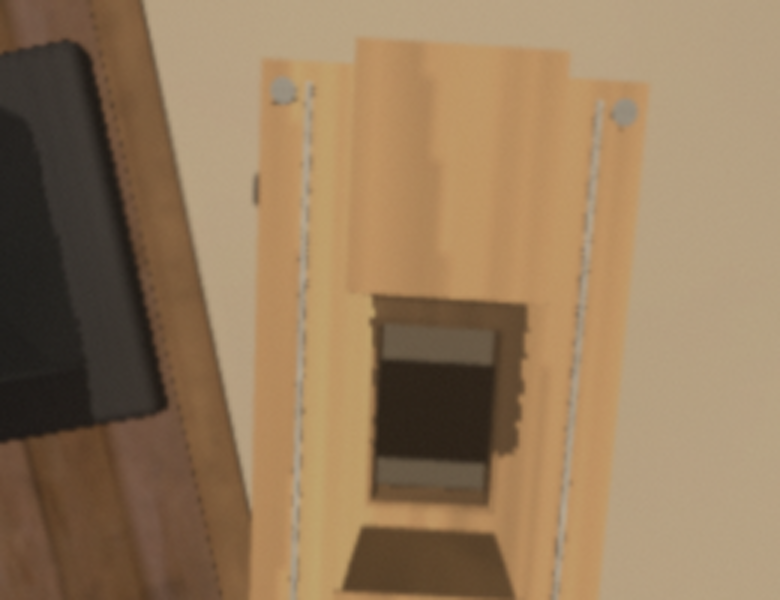

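```bash
python3 - <<'E'
from h import *
a=load("w2");b=load("w3")
def subscrew(s,uv,r=6):
    # bluish-grey screw vs. wood: low saturation
    x,y=map(int,np.round(uv));im=s["image"][y-r:y+r+1,x-r:x+r+1].astype(float)
    m=np.clip(im[...,0]-0.62*im[...,2],0,None);m[m<0.35*m.max()]=0
    yy,xx=np.mgrid[-r:r+1,-r:r+1];return (x+(m*xx).sum()/m.sum(),y+(m*yy).sum()/m.sum())
A=[subscrew(a,(180+x/3,50+y/3)) for x,y in [(208,50),(740,328),(80,352)]]
B=[subscrew(b,p,5) for p in [(180+284/3,20+90/3),(180+625/3,20+112/3),(270,249),(369,254)]]
print(np.round(A,1),np.round(B,1))
pb=plane(b,B,45);print(pb.round(1),"centre",pb.mean(0).round(1))
for u,v in [(A[0],B[1]),(A[1],B[3]),(A[2],B[0])]:
    x,r=tri([(a,u),(b,v)]);print(x.round(1),np.round(r,2))
W=[(180+x/3,20+y/3) for x,y in [(380,318),(500,326),(488,503),(372,497)]]
w=plane(b,W,45);print(w.round(1),w.mean(0).round(1),np.linalg.norm(np.diff(w,axis=0),axis=1))
d=pb[0]-pb[2]+pb[1]-pb[3];print("yang",np.degrees(np.arctan2(d[1],d[0])))
q=b["st"]["tcp_rot"];print("psi",np.degrees(2*np.arctan2(q[2],q[1])))
E
```

```text
[[248.8  66.4]
 [426.2 159.3]
 [206.9 166.4]] [[273.9  49.6]
 [387.8  57. ]
 [268.9 248.9]
 [368.7 254.5]]
[[ 421.3  -59.8   45. ]
 [ 524.5  -84.    45. ]
 [ 377.1 -249.    45. ]
 [ 480.3 -273.    45. ]] centre [ 450.8 -166.5   45. ]
[524.  -84.4  47.5] [0.07 0.07]
[ 480.4 -273.7   43.1] [0.02 0.02]
[420.4 -57.6  34. ] [0.09 0.09]
[[ 438.9 -132.5   45. ]
 [ 476.8 -141.6   45. ]
 [ 464.  -197.9   45. ]
 [ 425.9 -189.3   45. ]] [ 451.4 -165.4   45. ] [38.93267682 57.75875345 39.1096988 ]
yang 76.84536520623884
psi 80.23388347036374
```

>>> servo_tool:
  steps: [9.1, 4.4, -0.5, -0.3, 0, 9.1, 4.4, -0.5, -0.3, 0, 9.1, 4.4, -0.5, -0.3, 0, 9.1, 4.4, -0.5, -0.3, 0, 9.1, 4.4, -0.5, -0.3, 0, 9.1, 4.4, -0.5, -0.3, 0, 9.1, 4.4, -0.5, -0.3, 0, 9.1, 4.4, -0.5, -0.3, 0, 9.1, 4.4, -0.5, -0.3, 0, 9.1, 4.4, -0.5, -0.3, 0, 9.1, 0, 0, 0, 0, 9.1, 0, 0, 0, 0]

```text
clock: 3.75
tcp_pos: [472.3, 244.9, 291.6]
tcp_rot: [0.001, 0.775, 0.632, -0.0]
ft_force: [-0.3, -0.3, -0.0]
opening: 90.8
```

```bash
python3 - <<'E'
from h import *
s=grab("wrist","w4");print(s["st"]["tcp_pos"],s["st"]["tcp_rot"],s["st"]["q"].round(2),s["st"]["dq"].round(3))
E
```

```text
[472.30586347 244.74065812 291.59232628] [ 4.70617270e-04  7.74800832e-01  6.32205199e-01 -1.88912147e-04] [ 0.46  0.21  1.52 -0.    1.41  0.66] [-0.028 -0.012  0.014 -0.005  0.003 -0.007]
```

View pics/w4.png

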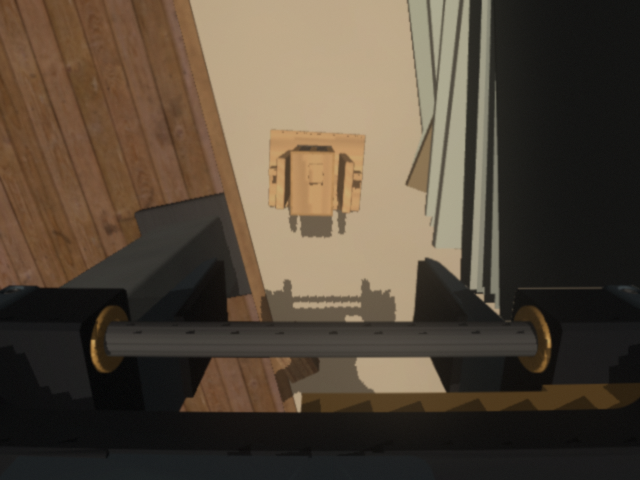

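```bash
python3 - <<'E'
from h import *
zoom(load("w4"),"w4z",260,120,115,125,6)
E
```

```text
(no output)
```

View pics/w4z.png

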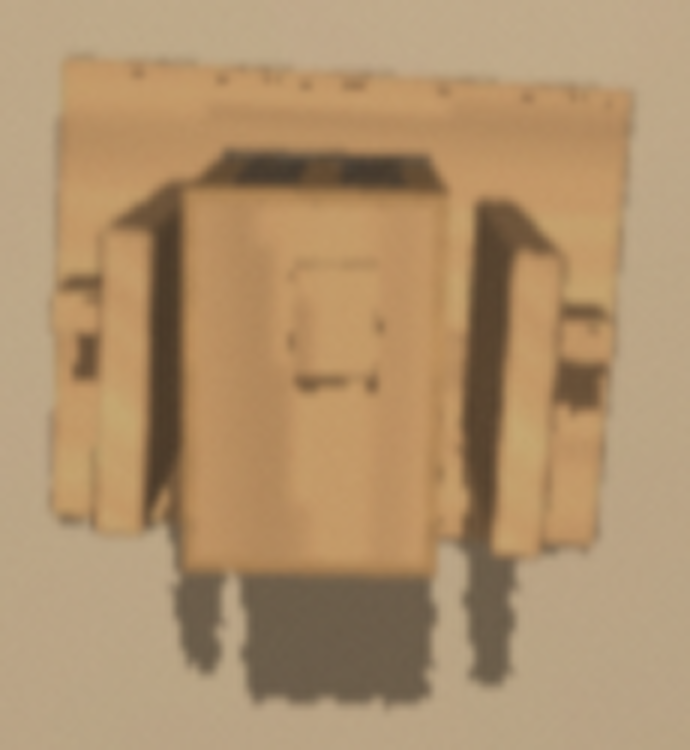

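```bash
python3 - <<'E'
from h import *
s=load("w4");Z=lambda P:[(260+x/6,120+y/6) for x,y in P]
t=plane(s,Z([(188,187),(445,190),(435,575),(183,570)]),126);print(t.round(1),t.mean(0).round(1),np.linalg.norm(np.diff(t,axis=0),axis=1))
d=t[0]-t[3]+t[1]-t[2];print("tower y ang",np.degrees(np.arctan2(d[1],d[0])))
f=plane(s,Z([(63,62),(632,92),(597,547),(53,517)]),6);print(f.round(1),f.mean(0).round(1))
d=f[0]-f[3]+f[1]-f[2];print("stand y ang",np.degrees(np.arctan2(d[1],d[0])))
q=s["st"]["tcp_rot"];print("psi",np.degrees(2*np.arctan2(q[2],q[1])))
E
```

```text
[[459.7 305.1 126. ]
 [495.5 297.4 126. ]
 [483.4 242.4 126. ]
 [446.8 250.7 126. ]] [471.4 273.9 126. ] [36.62496475 56.26971447 37.52963872]
tower y ang 77.04115565668864
[[431.4 327.3   6. ]
 [536.8 300.1   6. ]
 [514.8 213.7   6. ]
 [408.8 241.6   6. ]] [472.9 270.7   6. ]
stand y ang 75.46670922978902
psi 78.4260243332592
```

>>> servo_tool:
  steps: [9.1, 2.8, -0.7, 0, 0, 9.1, 0, 0, 0.5, -0.14, 9.1, 0, 0, 0.5, -0.14, 9.1, 0, 0, 0.5, -0.14, 9.1, 0, 0, 0.5, -0.14, 9.1, 0, 0, 0.5, -0.14, 9.1, 0, 0, 0.5, -0.14, 9.1, 0, 0, 0.5, -0.14, 9.1, 0, 0, 0.5, -0.14, 9.1, 0, 0, 0.5, -0.14, 9.1, 0, 0, 0.5, -0.14, 9.1, 0, 0, 0.5, -0.14]

```text
clock: 5.0
tcp_pos: [473.0, 253.7, 236.4]
tcp_rot: [0.001, 0.103, 0.995, -0.003]
ft_force: [-0.7, -0.4, -0.7]
opening: 91.2
```

```bash
python3 - <<'E'
from h import *
s=grab("wrist","w5");q=s["st"]["tcp_rot"];print(s["st"]["tcp_pos"],"psi",np.degrees(2*np.arctan2(q[2],q[1])),s["st"]["q"].round(2),s["st"]["dq"].round(3))
print(proj(s,[471.4,273.9,126]))
E
```

```text
[472.59295864 253.18110056 235.48987402] psi 168.43075169043044 [ 0.47  0.25  1.61 -0.01  1.28 -0.89] [ 0.006  0.001 -0.011  0.007  0.022  0.293]
[[346.65225033 223.51726619]]
```

View pics/w5.png

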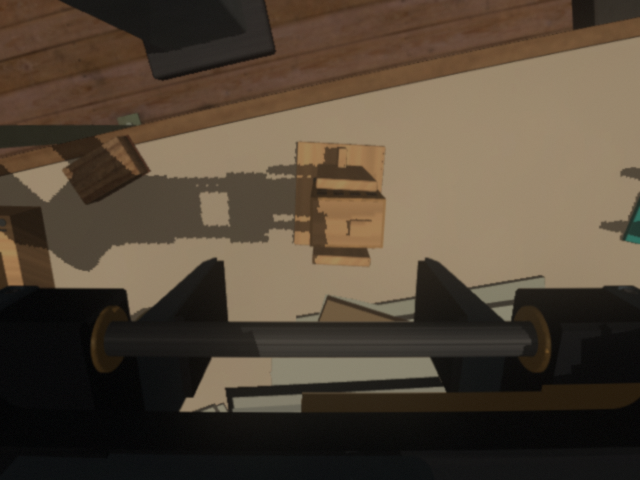

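```bash
python3 - <<'E'
from h import *
zoom(load("w5"),"w5z",285,130,115,145,5)
E
```

```text
(no output)
```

View pics/w5z.png

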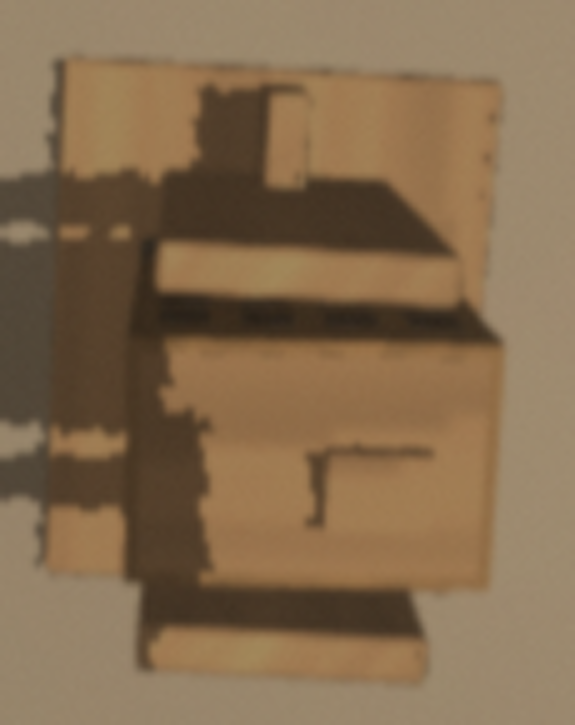

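```bash
python3 - <<'E'
from h import *
a=load("w4");s=load("w5");Z=lambda P:[(260+x/6,120+y/6) for x,y in P];Y=lambda P:[(285+x/5,130+y/5) for x,y in P]
A=Z([(183,570),(188,187),(445,190),(435,575)]);B=Y([(130,338),(500,345),(487,588),(127,580)])
P=[]
for u,v in zip(A,B):
    x,r=tri([(a,u),(s,v)]);P.append(x);print(x.round(1),np.round(r,1))
print(np.mean(P,0))
t=plane(s,B,126);print(t.mean(0));d=t[1]-t[0]+t[2]-t[3];print(np.degrees(np.arctan2(d[1],d[0])))
# camera-based tcp check of offset in tool frame
print(robot.state()["tcp_pos"])
from scipy.spatial.transform import Rotation as Ro
st=robot.state();q=st["tcp_rot"];R=Ro.from_quat([q[1],q[2],q[3],q[0]]).as_matrix()
print("delta tool mm",R.T@(np.array([472,273.5,100])-st["tcp_pos"]), np.degrees(2*np.arctan2(q[2],q[1])))
E
```

```text
[446.7 251.5 127.5] [0.5 0.5]
[459.4 305.2 123.6] [0.2 0.2]
[495.6 297.2 125.8] [0.1 0.1]
[483.2 243.1 126.8] [0.5 0.5]
[471.22993974 274.24747762 125.91039617]
[471.07004793 274.39089407 126.        ]
77.10441933718552
[472.59295864 253.18110056 235.48987402]
delta tool mm [  4.85826307  20.63686598 135.35594659] 168.43075169043044
```

>>> servo_tool:
  steps: [9.1, 0.6, 2.0, 0, 0.02, 9.1, 0, 0, 3, 0, 9.1, 0, 0, 3, 0, 9.1, 0, 0, 0.5, 0, 9.1, 0, 0, 0, 0]

```text
clock: 5.55
tcp_pos: [472.7, 268.0, 171.2]
tcp_rot: [0.002, 0.123, 0.992, -0.003]
ft_force: [0.6, 0.3, 0.5]
opening: 91.3
```

```bash
cat > d.py <<'E'
import sys
from h import *
from scipy.spatial.transform import Rotation as Ro
def tool(st=None):
    st=st or robot.state();q=st["tcp_rot"];R=Ro.from_quat([q[1],q[2],q[3],q[0]]).as_matrix()
    return R,st["tcp_pos"],np.degrees(np.arctan2(R[1,0],R[0,0])),st
def delta(x,y,z,psi):
    R,p,ps,st=tool();d=R.T@(np.array([x,y,z])-p)/10
    print("tcp",p.round(1),"psi",ps.round(2),"F",st["ft_force"].round(2),"T",st["ft_torque"].round(2),"open",round(st["opening"],1),"t",st["clock"],"q",st["q"].round(2),"tilt",np.degrees(np.arccos(-R[2,2])).round(2),"dq",np.abs(st["dq"]).max().round(3))
    print("move cm",d.round(2),"turn",round(-np.radians((psi-ps+180)%360-180),3))
if __name__=="__main__": delta(*map(float,sys.argv[1:5]))
E
python3 d.py 471.2 274.2 77 167.1
```

```text
tcp [472.7 268.  171.2] psi 165.91 F [0.56 0.28 0.5 ] T [ 0.08 -0.15 -0.04] open 91.3 t 5.55 q [ 0.5   0.3   1.7  -0.01  1.14 -0.82] tilt 0.39 dq 0.018
move cm [0.35 0.61 9.42] turn -0.021
```

>>> servo_tool:
  steps: [9.1, 0.4, 0.6, 0, -0.02, 9.1, 0, 0, 3, 0, 9.1, 0, 0, 3, 0, 9.1, 0, 0, 2.5, 0, 9.1, 0, 0, 0, 0, 9.1, 0, 0, 0, 0]

```text
clock: 6.15
tcp_pos: [477.3, 278.5, 94.1]
tcp_rot: [0.01, 0.114, 0.993, 0.003]
ft_force: [-0.6, -1.2, 0.1]
opening: 91.1
```

```bash
python3 d.py 471.2 274.2 77 167.1
```

```text
tcp [477.3 278.5  94.1] psi 166.89 F [-0.6  -1.18  0.14] T [ 0.07 -0.12  0.01] open 91.1 t 6.15 q [ 0.51  0.38  1.8  -0.01  0.94 -0.83] tilt 1.2 dq 0.009
move cm [ 0.53 -0.57  1.7 ] turn -0.004
```

>>> servo_tool:
  steps: [9.1, 0.3, -0.3, 0.8, 0, 9.1, 0, 0, 0, 0]

```text
clock: 6.35
tcp_pos: [475.3, 277.3, 88.7]
tcp_rot: [0.012, 0.114, 0.993, 0.005]
ft_force: [0.6, 0.1, 1.0]
opening: 91.0
```

```bash
sed -i 's/"dq",/"zax",R[:,2].round(4),"dq",/' d.py; python3 d.py 471.2 274.2 77 167.1
```

```text
tcp [475.3 277.3  88.7] psi 166.89 F [0.61 0.09 0.99] T [ 0.08 -0.1  -0.03] open 91.0 t 6.35 q [ 0.51  0.38  1.82 -0.01  0.92 -0.83] tilt 1.5 zax [ 0.0252  0.0074 -0.9997] dq 0.051
move cm [ 0.35 -0.41  1.16] turn -0.004
```

>>> servo_tool:
  steps: [9.1, 0, 0, 0, 0]

```text
clock: 6.45
tcp_pos: [475.9, 277.6, 89.8]
tcp_rot: [0.013, 0.114, 0.993, 0.006]
ft_force: [0.4, 0.4, 0.5]
opening: 91.1
```

```bash
python3 d.py 471.2 274.2 77 167.1
```

```text
tcp [475.9 277.6  89.8] psi 166.89 F [0.35 0.36 0.53] T [ 0.07 -0.15 -0.02] open 91.1 t 6.45 q [ 0.51  0.38  1.82 -0.01  0.92 -0.83] tilt 1.63 zax [ 0.0271  0.0084 -0.9996] dq 0.008
move cm [ 0.41 -0.46  1.26] turn -0.004
```

```bash
sed -i 's/st\["q"\].round(2)/st["q"].round(4)/' d.py; python3 d.py 471.2 274.2 77 167.1
```

```text
tcp [475.9 277.6  89.8] psi 166.89 F [0.35 0.36 0.53] T [ 0.07 -0.15 -0.02] open 91.1 t 6.45 q [ 0.5108  0.3783  1.8192 -0.0074  0.9164 -0.8269] tilt 1.63 zax [ 0.0271  0.0084 -0.9996] dq 0.008
move cm [ 0.41 -0.46  1.26] turn -0.004
```

>>> servo_tool:
  steps: [9.1, 0.4, -0.4, 0, 0]

```text
clock: 6.55
tcp_pos: [471.8, 275.1, 90.3]
tcp_rot: [0.014, 0.114, 0.993, 0.006]
ft_force: [0.1, -0.3, 0.1]
opening: 90.7
```

```bash
python3 d.py 471.2 274.2 77 167.1;python3 d.py 471.2 274.2 77 167.1
```

```text
tcp [471.8 275.1  90.3] psi 166.89 F [ 0.08 -0.34  0.06] T [ 0.05 -0.03 -0.01] open 90.7 t 6.55 q [ 0.5104  0.3701  1.8312 -0.0074  0.9106 -0.8273] tilt 1.74 zax [ 0.0288  0.0094 -0.9995] dq 0.144
move cm [ 0.07 -0.12  1.33] turn -0.004
tcp [471.8 275.1  90.3] psi 166.89 F [ 0.08 -0.34  0.06] T [ 0.05 -0.03 -0.01] open 90.7 t 6.55 q [ 0.5104  0.3701  1.8312 -0.0074  0.9106 -0.8273] tilt 1.74 zax [ 0.0288  0.0094 -0.9995] dq 0.144
move cm [ 0.07 -0.12  1.33] turn -0.004
```

>>> servo_tool:
  steps: [9.1, 0, 0, 0, 0]

```text
clock: 6.65
tcp_pos: [471.1, 274.7, 90.7]
tcp_rot: [0.014, 0.114, 0.993, 0.006]
ft_force: [0.5, -0.1, -0.2]
opening: 90.7
```

```bash
python3 d.py 471.2 274.2 77 167.1
```

```text
tcp [471.1 274.7  90.7] psi 166.88 F [ 0.47 -0.13 -0.22] T [ 0.03 -0.1   0.03] open 90.7 t 6.65 q [ 0.5103  0.3688  1.8322 -0.0074  0.9111 -0.8273] tilt 1.73 zax [ 0.0286  0.0093 -0.9995] dq 0.021
move cm [ 0.02 -0.07  1.37] turn -0.004
```

>>> servo_tool:
  steps: [9.1, 0, -0.1, 1.3, 0, 9.1, 0, 0, 0, 0]

```text
clock: 6.85
tcp_pos: [471.5, 273.9, 78.4]
tcp_rot: [0.014, 0.114, 0.993, 0.007]
ft_force: [-0.9, 0.4, 0.2]
opening: 90.8
```

```bash
python3 d.py 471.2 274.2 77 167.1
```

```text
tcp [471.5 273.9  78.4] psi 166.88 F [-0.85  0.4   0.17] T [ 0.04 -0.1   0.  ] open 90.8 t 6.85 q [ 0.5087  0.382   1.8487 -0.0075  0.8795 -0.8285] tilt 1.83 zax [ 0.0303  0.0103 -0.9995] dq 0.045
move cm [0.04 0.02 0.14] turn -0.004
```

>>> servo_tool:
  steps: [4, 0, 0, 0, 0, 4, 0, 0, 0, 0, 4, 0, 0, 0, 0, 4, 0, 0, 0, 0]

```text
clock: 7.25
tcp_pos: [472.4, 274.4, 80.0]
tcp_rot: [0.015, 0.114, 0.993, 0.008]
ft_force: [0.2, -0.6, 0.8]
opening: 61.7
```

```bash
python3 d.py 471.2 274.2 77 167.1
```

```text
tcp [472.4 274.4  80. ] psi 166.87 F [ 0.18 -0.57  0.79] T [ 0.06 -0.11  0.03] open 61.7 t 7.25 q [ 0.5087  0.3805  1.8464 -0.0075  0.8807 -0.8285] tilt 1.97 zax [ 0.0325  0.0115 -0.9994] dq 0.004
move cm [ 0.12 -0.05  0.29] turn -0.004
```

```bash
python3 - <<'E'
from h import *
for i in range(8):
    snapshot("scene"); 
s=robot.state();print(s["opening"],s["ft_force"].round(2),s["ft_torque"].round(2),s["clock"])
E
python3 d.py 471.2 274.2 77 167.1
```

```text
56.45385769465388 [-0.02 -0.56  3.01] [-0.19 -0.05  0.02] 7.65
tcp [472.4 274.3  79.9] psi 166.87 F [-0.02 -0.56  3.01] T [-0.19 -0.05  0.02] open 56.5 t 7.65 q [ 0.5087  0.3805  1.8464 -0.0077  0.8808 -0.8285] tilt 1.97 zax [ 0.0325  0.0113 -0.9994] dq 0.001
move cm [ 0.12 -0.04  0.29] turn -0.004
```

Gripped at 56.5 mm, which matches the narrow faces. Lifting.

>>> servo_tool:
  steps: [4, 0, 0, -0.5, 0, 4, 0, 0, -1, 0, 4, 0, 0, -2, 0, 4, 0, 0, -2.5, 0, 4, 0, 0, -2.5, 0, 4, 0, 0, -2.5, 0, 4, 0, 0, -2.5, 0]

```text
clock: 8.35
tcp_pos: [465.9, 271.1, 216.3]
tcp_rot: [0.012, 0.114, 0.993, 0.004]
ft_force: [0.0, 0.7, -2.4]
opening: 56.5
```

```bash
python3 d.py 470 110 200 167.1; python3 - <<'E'
from h import *
s=grab("side","s6");zoom(s,"s6z",230,140,200,160,4)
E
```

```text
tcp [465.9 271.1 216.3] psi 166.87 F [ 0.02  0.71 -2.35] T [ 0.05 -0.21  0.  ] open 56.5 t 8.35 q [ 0.51    0.249   1.6596 -0.0075  1.2089 -0.8292] tilt 1.44 zax [ 0.0244  0.0056 -0.9997] dq 0.603
move cm [ -4.02 -15.62   1.55] turn -0.004
```

View pics/s6z.png

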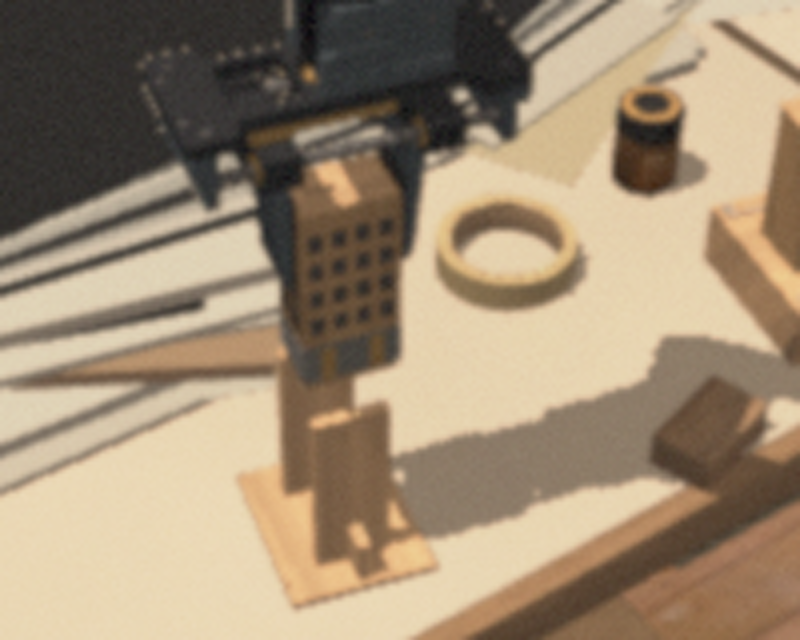

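>>> servo_tool:
  steps: [4, -0.6, -2, 0, 0, 4, -1, -4, 0, 0, 4, -1, -4, 0, 0, 4, -1, -4, 0, 0, 4, -0.5, -2, 0, 0]

```text
clock: 8.9
tcp_pos: [471.9, 105.9, 220.4]
tcp_rot: [0.017, 0.111, 0.994, 0.009]
ft_force: [0.4, -0.9, -1.5]
opening: 56.5
```

```bash
python3 -c "
from h import *
for i in range(5): snapshot('scene')"
python3 d.py 470 105 74 167.1
```

```text
tcp [472.6 109.2 220.6] psi 167.36 F [-0.68  0.   -2.01] T [ 0.07 -0.11 -0.02] open 56.5 t 9.15 q [ 0.1974  0.1523  1.7754  0.0091  1.1747 -1.1565] tilt 2.3 zax [ 0.0368  0.016  -0.9992] dq 0.016
move cm [ 0.64 -0.81 14.63] turn 0.005
```

```bash
cat > settle.py <<'E'
import sys
from h import *
n=int(sys.argv[5]) if len(sys.argv)>5 else 5
for i in range(n): snapshot('scene')
import d; d.delta(*map(float,sys.argv[1:5]))
E
echo
```

>>> servo_tool:
  steps: [4, 0.6, -0.4, 5, 0]

```text
clock: 9.25
tcp_pos: [473.9, 109.7, 176.0]
tcp_rot: [0.025, 0.109, 0.994, 0.013]
ft_force: [1.8, 1.1, -3.3]
opening: 56.2
```

```bash
python3 settle.py 470 105 74 167.1
```

```text
tcp [469.3 108.5 172.4] psi 167.43 F [ 0.34  0.07 -1.2 ] T [ 0.02 -0.15  0.03] open 56.2 t 9.5 q [ 0.1973  0.1849  1.8642  0.01    1.0506 -1.1593] tilt 2.45 zax [ 0.0394  0.0167 -0.9991] dq 0.036
move cm [ 0.2  -0.57  9.82] turn 0.006
```

>>> servo_tool:
  steps: [4, 0, -0.3, 4.5, 0]

```text
clock: 9.6
tcp_pos: [478.0, 108.5, 134.1]
tcp_rot: [0.028, 0.109, 0.994, 0.013]
ft_force: [1.5, 0.4, -2.2]
opening: 56.1
```

```bash
python3 settle.py 470 105 74 167.1
```

```text
tcp [472.3 106.9 129.6] psi 167.44 F [-0.1   0.18 -0.83] T [ 0.07 -0.11 -0.01] open 56.0 t 9.85 q [ 0.1927  0.2304  1.9264  0.0111  0.9389 -1.1657] tilt 2.68 zax [ 0.0433  0.0176 -0.9989] dq 0.012
move cm [ 0.4  -0.39  5.54] turn 0.006
```

>>> servo_tool:
  steps: [4, 0.3, -0.3, 4, 0]

```text
clock: 9.95
tcp_pos: [477.4, 106.9, 95.5]
tcp_rot: [0.029, 0.109, 0.994, 0.014]
ft_force: [0.1, -0.1, -2.5]
opening: 56.1
```

```bash
python3 settle.py 470 105 74 167.1
```

```text
tcp [472.  105.7  91.4] psi 167.43 F [ 0.27 -0.54 -2.31] T [ 0.05 -0.15  0.02] open 55.7 t 10.2 q [ 0.1902  0.2738  1.9822  0.0123  0.8365 -1.1698] tilt 2.86 zax [ 0.0465  0.0182 -0.9988] dq 0.011
move cm [ 0.25 -0.16  1.73] turn 0.006
```

>>> servo_tool:
  steps: [4, 0, 0, 0.9, 0]

```text
clock: 10.3
tcp_pos: [474.7, 106.3, 84.8]
tcp_rot: [0.025, 0.109, 0.994, 0.012]
ft_force: [0.4, 0.4, -1.0]
opening: 56.0
```

```bash
python3 settle.py 470 105 74 167.1; python3 - <<'E'
from h import *
s=grab("side","s7");zoom(s,"s7z",290,180,110,110,5);
s=grab("scene","c7");zoom(s,"c7z",270,170,130,110,5)
E
```

```text
tcp [472.6 105.9  82.7] psi 167.43 F [-0.48  0.77 -2.19] T [-0.   -0.13 -0.06] open 56.0 t 10.55 q [ 0.1904  0.2858  1.9922  0.0126  0.8139 -1.1699] tilt 2.89 zax [ 0.047   0.0183 -0.9987] dq 0.002
move cm [ 0.27 -0.17  0.86] turn 0.006
```

View pics/s7z.png

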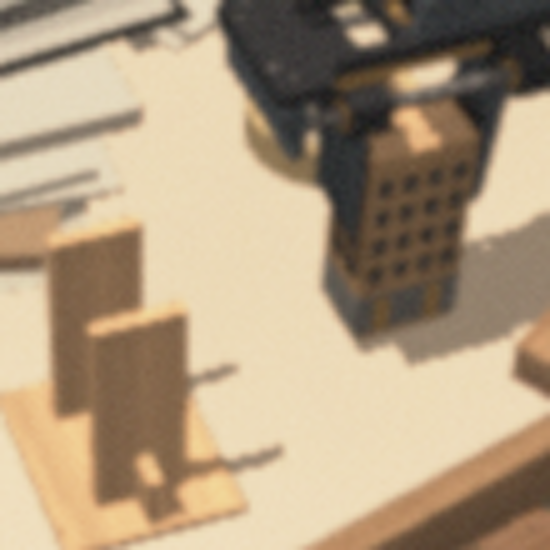

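>>> servo_tool:
  steps: [4, 0, 0, 0.6, 0]

```text
clock: 10.75
tcp_pos: [473.5, 106.1, 77.2]
tcp_rot: [0.023, 0.109, 0.994, 0.012]
ft_force: [0.7, -0.1, -1.5]
opening: 56.0
```

```bash
python3 settle.py 470 105 74 167.1
```

```text
tcp [472.7 106.   76.5] psi 167.43 F [ 0.14  0.45 -1.38] T [ 0.04 -0.08  0.04] open 55.8 t 11.0 q [ 0.1905  0.2946  1.9994  0.0127  0.7985 -1.1702] tilt 2.86 zax [ 0.0465  0.0182 -0.9988] dq 0.002
move cm [ 0.26 -0.16  0.23] turn 0.006
```

>>> servo_tool:
  steps: [4, 0, 0, 0.25, 0]

```text
clock: 11.1
tcp_pos: [473.6, 106.1, 74.7]
tcp_rot: [0.023, 0.109, 0.994, 0.012]
ft_force: [-3.3, -2.9, 24.9]
opening: 56.1
```

```bash
python3 settle.py 470 105 74 167.1
```

```text
tcp [473.5 106.   74.9] psi 167.44 F [-0.36 -1.01  5.04] T [-0.19  0.16  0.01] open 55.6 t 11.35 q [ 0.1905  0.2971  2.001   0.0124  0.7929 -1.1702] tilt 2.94 zax [ 0.048   0.0182 -0.9987] dq 0.002
move cm [ 0.32 -0.18  0.07] turn 0.006
```

The tower is on the bench, with force up from −1.4 to about +5 N. Letting go.

>>> servo_tool:
  steps: [9.1, 0, 0, 0, 0]

```text
clock: 11.45
tcp_pos: [474.0, 106.1, 75.3]
tcp_rot: [0.024, 0.109, 0.994, 0.012]
ft_force: [-0.1, -0.5, 0.4]
opening: 61.4
```

```bash
python3 settle.py 470 105 200 167.1 14; python3 - <<'E'
from h import *
s=grab("side","s8");zoom(s,"s8z",290,180,110,110,5)
E
```

```text
tcp [473.5 106.   74.8] psi 167.44 F [0.63 0.74 0.33] T [ 0.05 -0.14  0.02] open 90.9 t 12.15 q [ 0.1905  0.2972  2.001   0.0124  0.7929 -1.1702] tilt 2.94 zax [ 0.048   0.0182 -0.9987] dq 0.001
move cm [ -0.22   0.18 -12.52] turn 0.006
```

View pics/s8z.png

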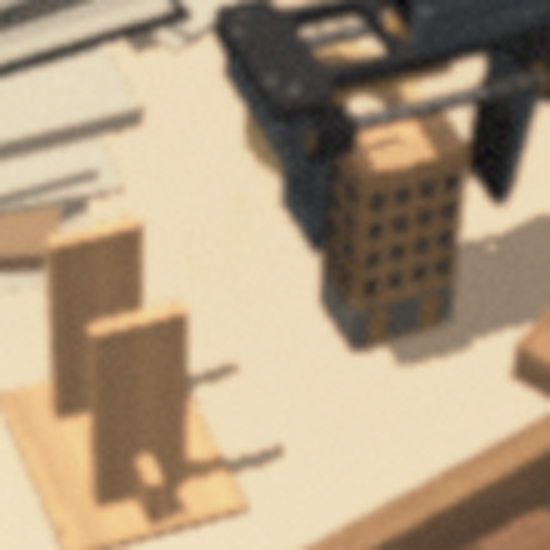

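>>> servo_tool:
  steps: [9.1, 0, 0, -3, 0, 9.1, 0, 0, -5, 0, 9.1, 0, 0, -5, 0, 9.1, 0, 0, -5, 0]

```text
clock: 12.6
tcp_pos: [460.4, 101.9, 252.1]
tcp_rot: [0.014, 0.109, 0.994, 0.009]
ft_force: [0.7, 0.3, -0.2]
opening: 91.1
```

```bash
python3 settle.py 470 105 200 77 6
```

```text
tcp [460.2 101.8 249. ] psi 167.46 F [ 0.44  0.69 -0.87] T [ 0.04 -0.18  0.01] open 91.1 t 12.9 q [ 0.187   0.1168  1.7446  0.0094  1.251  -1.168 ] tilt 1.75 zax [ 0.0271  0.0142 -0.9995] dq 0.013
move cm [-0.78  0.43  4.92] turn 1.579
```

>>> servo_tool:
  steps: [9.1, 0, 0, 0, 0.145, 9.1, 0, 0, 0, 0.145, 9.1, 0, 0, 0, 0.145, 9.1, 0, 0, 0, 0.145, 9.1, 0, 0, 0, 0.145, 9.1, 0, 0, 0, 0.145, 9.1, 0, 0, 0, 0.145, 9.1, 0, 0, 0, 0.145, 9.1, 0, 0, 0, 0.145, 9.1, 0, 0, 0, 0.145, 9.1, 0, 0, 0, 0.13]

```text
clock: 14.0
tcp_pos: [448.0, 99.6, 224.4]
tcp_rot: [-0.009, 0.8, 0.6, -0.008]
ft_force: [0.4, 0.5, 1.0]
opening: 91.1
```

```bash
python3 settle.py 470 105 200 77 6
```

```text
tcp [449.   99.8 226.1] psi 74.25 F [ 0.29 -0.2  -0.31] T [ 0.   -0.13 -0.04] open 91.1 t 14.3 q [0.1873 0.1389 1.7768 0.0093 1.2442 0.4591] tilt 1.16 zax [-0.0196  0.0052 -0.9998] dq 0.009
move cm [1.07 1.94 2.57] turn -0.048
```

```bash
python3 - <<'E'
from h import *
s=grab("wrist","w9");zoom(s,"w9z",280,170,160,130,5)
E
```

```text
(no output)
```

View pics/w9z.png

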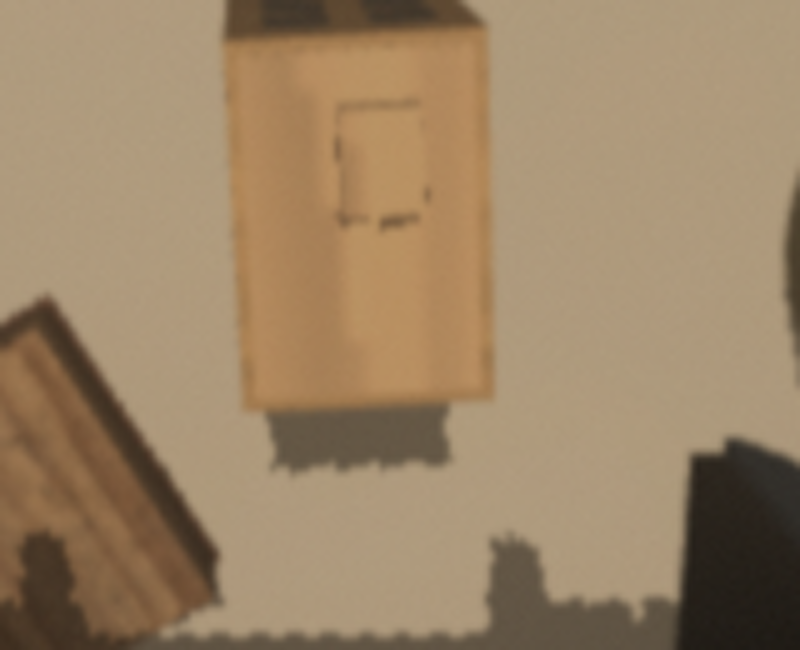

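```bash
python3 - <<'E'
from h import *
s=load("w9");t=plane(s,[(280+x/5,170+y/5) for x,y in [(226,40),(487,27),(493,398),(246,410)]],120)
print(t.round(1),t.mean(0).round(1),np.linalg.norm(np.diff(t,axis=0),axis=1));d=t[0]-t[3]+t[1]-t[2];print("y ang",np.degrees(np.arctan2(d[1],d[0])))
E
python3 d.py 471.5 106 90 77
```

```text
[[461.9 139.2 120. ]
 [498.2 131.  120. ]
 [486.2  76.7 120. ]
 [449.8  84.7 120. ]] [474.  107.9 120. ] [37.28208271 55.63975559 37.1821905 ]
y ang 77.50178625581921
tcp [449.1  99.8 226.3] psi 74.22 F [-0.45 -0.02  0.34] T [ 0.03 -0.13 -0.01] open 90.9 t 14.35 q [0.1872 0.1386 1.7765 0.0093 1.2443 0.4595] tilt 1.14 zax [-0.0191  0.0053 -0.9998] dq 0.007
move cm [ 1.21  2.26 13.59] turn -0.048
```

>>> servo_tool:
  steps: [9.1, 1.4, 2.1, 2, -0.055]

```text
clock: 14.45
tcp_pos: [472.8, 107.6, 208.2]
tcp_rot: [-0.007, 0.78, 0.626, -0.004]
ft_force: [1.4, -0.3, 0.8]
opening: 91.0
```

```bash
python3 settle.py 473.5 107.5 76 77.4 6
```

```text
tcp [472.3 107.6 206.4] psi 77.37 F [0.65 0.07 0.17] T [-0.01 -0.09 -0.04] open 91.0 t 14.75 q [0.194  0.1918 1.7622 0.0095 1.2053 0.4109] tilt 1.14 zax [-0.0191  0.0053 -0.9998] dq 0.01
move cm [1.000e-02 3.700e-01 1.303e+01] turn -0.0
```

>>> servo_tool:
  steps: [9.1, 0, 0, 4.5, 0]

```text
clock: 14.85
tcp_pos: [476.0, 108.6, 166.4]
tcp_rot: [-0.005, 0.781, 0.625, 0.001]
ft_force: [0.8, -0.6, -0.3]
opening: 90.9
```

```bash
python3 settle.py 473.5 107.5 76 77.4 6
```

```text
tcp [472.6 108.  163.3] psi 77.37 F [ 0.05  0.04 -0.15] T [-0.12 -0.12  0.01] open 91.1 t 15.15 q [0.1947 0.2267 1.8329 0.01   1.0964 0.4106] tilt 0.97 zax [-0.0159  0.006  -0.9999] dq 0.007
move cm [-0.05  0.25  8.73] turn -0.001
```

>>> servo_tool:
  steps: [9.1, 0, 0.1, 2.5, 0, 9.1, 0, 0, 2.5, 0]

```text
clock: 15.35
tcp_pos: [478.5, 109.2, 119.1]
tcp_rot: [-0.004, 0.781, 0.625, 0.003]
ft_force: [0.0, 0.3, -0.3]
opening: 91.4
```

```bash
python3 settle.py 473.5 107.5 76 77.4 6
```

```text
tcp [477.8 109.1 119.1] psi 77.37 F [0.22 0.09 0.11] T [-0.   -0.06 -0.  ] open 91.1 t 15.65 q [0.1948 0.273  1.8953 0.0109 0.974  0.4092] tilt 0.52 zax [-0.0024  0.0087 -1.    ] dq 0.005
move cm [-0.28 -0.37  4.31] turn -0.001
```

>>> servo_tool:
  steps: [9.1, -0.2, -0.3, 4.2, 0]

```text
clock: 15.75
tcp_pos: [480.5, 109.4, 82.2]
tcp_rot: [-0.001, 0.781, 0.625, 0.009]
ft_force: [-0.3, -0.4, -0.2]
opening: 91.0
```

```bash
python3 settle.py 473.5 107.5 76 77.4 6
```

```text
tcp [475.7 108.4  78.7] psi 77.36 F [-0.3   0.53 -0.25] T [ 0.03 -0.11 -0.06] open 90.9 t 16.05 q [0.1943 0.3171 1.9547 0.0119 0.8675 0.4072] tilt 0.53 zax [ 5.0e-04  9.3e-03 -1.0e+00] dq 0.006
move cm [-0.14 -0.19  0.27] turn -0.001
```

>>> servo_tool:
  steps: [9.1, -0.1, -0.3, 0.2, 0]

```text
clock: 16.15
tcp_pos: [474.1, 108.4, 78.3]
tcp_rot: [-0.003, 0.781, 0.625, 0.005]
ft_force: [-0.3, 0.5, 0.7]
opening: 90.9
```

```bash
python3 settle.py 473.5 107.5 76 77.4 4
```

```text
tcp [472.8 108.2  77.3] psi 77.37 F [-0.37  0.55  0.22] T [-0.07 -0.04  0.08] open 91.2 t 16.35 q [0.195  0.3145 1.9635 0.0119 0.8602 0.4077] tilt 0.55 zax [ 0.0016  0.0095 -1.    ] dq 0.004
move cm [-0.05  0.08  0.13] turn -0.001
```

>>> servo_tool:
  steps: [2.5, 0, 0, 0, 0]

```text
clock: 16.45
tcp_pos: [472.9, 108.2, 77.6]
tcp_rot: [-0.003, 0.781, 0.625, 0.004]
ft_force: [-0.0, 0.0, 0.3]
opening: 85.5
```

```bash
python3 settle.py 473.5 107.5 76 77.4 16
```

```text
tcp [472.8 108.2  77.3] psi 77.37 F [ 0.62 -0.27  0.12] T [-0.03 -0.15  0.06] open 37.9 t 17.25 q [0.195  0.3146 1.9636 0.0119 0.8602 0.4077] tilt 0.55 zax [ 0.0015  0.0095 -1.    ] dq 0.002
move cm [-0.05  0.08  0.13] turn -0.001
```

Fresh grip at 37.9 mm on the broad faces. I'll lift in settled steps so the tilt stays near its value at the grip.

>>> servo_tool:
  steps: [2.5, 0, 0, -3, 0]

```text
clock: 17.35
tcp_pos: [469.6, 107.3, 104.3]
tcp_rot: [-0.005, 0.781, 0.625, -0.001]
ft_force: [-0.2, 0.7, -2.1]
opening: 38.2
```

```bash
python3 settle.py 472.8 108.2 255 76.8 6
```

```text
tcp [471.9 107.7 106.3] psi 77.37 F [ 0.7   0.27 -1.45] T [-0.03 -0.11 -0.03] open 37.9 t 17.65 q [0.1945 0.2781 1.9271 0.0112 0.9352 0.4082] tilt 0.52 zax [-5.0e-04  9.1e-03 -1.0e+00] dq 0.005
move cm [  0.2    0.04 -14.87] turn 0.01
```

>>> servo_tool:
  steps: [2.5, 0, 0, -5, 0]

```text
clock: 17.75
tcp_pos: [466.5, 106.2, 150.3]
tcp_rot: [-0.008, 0.781, 0.625, -0.005]
ft_force: [0.5, 0.6, -2.3]
opening: 37.9
```

```bash
python3 settle.py 472.8 108.2 255 76.8 6
```

```text
tcp [470.7 107.  154.8] psi 77.37 F [ 0.21  0.17 -2.7 ] T [-0.04 -0.05  0.07] open 38.0 t 18.05 q [0.1935 0.2254 1.8587 0.0103 1.0595 0.4089] tilt 0.53 zax [-0.0036  0.0084 -1.    ] dq 0.009
move cm [  0.24   0.13 -10.02] turn 0.01
```

>>> servo_tool:
  steps: [2.5, 0, 0, -5, 0]

```text
clock: 18.15
tcp_pos: [465.3, 105.5, 198.0]
tcp_rot: [-0.009, 0.781, 0.625, -0.007]
ft_force: [1.1, 0.8, -1.9]
opening: 38.1
```

```bash
python3 settle.py 472.8 108.2 255 76.8 6
```

```text
tcp [469.6 106.4 202.9] psi 77.37 F [-0.41 -0.2  -1.22] T [-0.07 -0.09  0.  ] open 38.0 t 18.45 q [0.1926 0.1836 1.7819 0.0097 1.182  0.4093] tilt 0.61 zax [-0.0075  0.0077 -0.9999] dq 0.005
move cm [ 0.28  0.22 -5.21] turn 0.01
```

>>> servo_tool:
  steps: [2.5, 0, 0, -5, 0]

```text
clock: 18.55
tcp_pos: [464.3, 104.9, 245.4]
tcp_rot: [-0.01, 0.781, 0.625, -0.009]
ft_force: [1.3, -0.6, -1.9]
opening: 38.0
```

```bash
python3 settle.py 450.4 -166.3 255 76.8 6
```

```text
tcp [468.9 105.8 251. ] psi 77.37 F [-0.77  0.69 -1.85] T [-0.05 -0.09 -0.03] open 37.9 t 18.85 q [0.1917 0.152  1.6967 0.0093 1.3026 0.4096] tilt 0.76 zax [-0.0113  0.0069 -0.9999] dq 0.005
move cm [-26.95   4.14  -0.57] turn 0.01
```

>>> servo_tool:
  steps: [2.5, -4.5, 0.7, -0.3, 0.01]

```text
clock: 18.95
tcp_pos: [465.6, 63.2, 251.6]
tcp_rot: [-0.008, 0.782, 0.623, -0.003]
ft_force: [0.3, -1.3, -2.7]
opening: 37.9
```

```bash
python3 settle.py 450.4 -166.3 255 76.8 5
```

```text
tcp [465.4  60.4 252.6] psi 76.75 F [-0.33  0.65 -0.72] T [-0.04 -0.08  0.01] open 38.0 t 19.2 q [0.0983 0.1343 1.7143 0.0089 1.3057 0.3272] tilt 0.88 zax [-0.0135  0.0073 -0.9999] dq 0.019
move cm [-22.41   3.73  -0.39] turn -0.001
```

>>> servo_tool:
  steps: [2.5, -4.6, 0.7, -0.1, 0]

```text
clock: 19.3
tcp_pos: [462.3, 17.7, 252.5]
tcp_rot: [-0.008, 0.782, 0.623, -0.002]
ft_force: [0.6, -2.2, -1.2]
opening: 37.9
```

```bash
python3 settle.py 450.4 -166.3 255 76.8 5
```

```text
tcp [461.6  14.8 252.9] psi 76.75 F [-0.44  0.38 -1.97] T [-0.07 -0.08  0.01] open 37.7 t 19.55 q [1.1000e-03 1.2280e-01 1.7272e+00 8.6000e-03 1.3058e+00 2.3000e-01] tilt 0.94 zax [-0.0142  0.0082 -0.9999] dq 0.015
move cm [-17.88   3.05  -0.34] turn -0.001
```

>>> servo_tool:
  steps: [2.5, -4.6, 0.7, -0.1, 0]

```text
clock: 19.65
tcp_pos: [458.8, -27.4, 253.3]
tcp_rot: [-0.009, 0.782, 0.624, -0.002]
ft_force: [0.8, -1.0, -1.6]
opening: 37.7
```

```bash
python3 settle.py 450.4 -166.3 255 76.8 5
```

```text
tcp [458.  -30.5 253.5] psi 76.78 F [-0.42  1.05 -1.97] T [-0.04 -0.14 -0.  ] open 37.7 t 19.9 q [-0.0973  0.1184  1.731   0.0081  1.3073  0.1313] tilt 0.97 zax [-0.0143  0.0092 -0.9999] dq 0.013
move cm [-13.39   2.36  -0.27] turn -0.0
```

>>> servo_tool:
  steps: [2.5, -4.6, 0.7, -0.1, 0]

```text
clock: 20.0
tcp_pos: [455.3, -72.5, 254.0]
tcp_rot: [-0.009, 0.781, 0.624, -0.001]
ft_force: [0.9, -0.8, -1.7]
opening: 37.9
```

```bash
python3 settle.py 450.4 -166.3 255 76.8 5
```

```text
tcp [454.5 -75.7 254. ] psi 76.82 F [-0.23 -0.3  -1.84] T [-0.05 -0.08 -0.03] open 38.4 t 20.25 q [-0.1954  0.1214  1.7261  0.0075  1.3103  0.0327] tilt 1.01 zax [-0.0144  0.0103 -0.9998] dq 0.012
move cm [-8.91  1.67 -0.19] turn 0.0
```

>>> servo_tool:
  steps: [2.5, -4.5, 0.8, 0, 0]

```text
clock: 20.35
tcp_pos: [452.8, -116.9, 253.7]
tcp_rot: [-0.01, 0.781, 0.624, -0.001]
ft_force: [1.5, -1.6, -1.0]
opening: 38.1
```

```bash
python3 settle.py 450.4 -166.3 255 76.8 5
```

```text
tcp [ 452.1 -120.1  253.4] psi 76.86 F [-0.12 -0.15 -2.31] T [-0.01 -0.1   0.02] open 38.2 t 20.6 q [-0.2891  0.1339  1.7126  0.007   1.3123 -0.0616] tilt 1.06 zax [-0.0146  0.0114 -0.9998] dq 0.012
move cm [-4.54  0.88 -0.21] turn 0.001
```

>>> servo_tool:
  steps: [2.5, -4.4, 0.9, 0, 0]

```text
clock: 20.7
tcp_pos: [451.5, -160.5, 253.2]
tcp_rot: [-0.01, 0.781, 0.624, -0.001]
ft_force: [1.4, -0.8, -1.6]
opening: 37.7
```

```bash
python3 settle.py 450.4 -166.3 255 76.8 5; python3 - <<'E'
from h import *
s=grab("wrist","w10")
a=grab("scene","c10");zoom(a,"c10z",370,90,110,140,4)
b=grab("side","s10");zoom(b,"s10z",395,90,110,140,4)
cv2.imwrite("pics/cs10.png",np.hstack([cv2.imread("pics/c10z.png")[:,:400],cv2.imread("pics/s10z.png")[:,:400]]))
E
```

```text
tcp [ 450.9 -163.7  252.9] psi 76.89 F [ 0.19 -0.67 -0.93] T [-0.05 -0.12 -0.02] open 37.7 t 20.95 q [-0.3766  0.1543  1.6894  0.0064  1.3164 -0.1495] tilt 1.11 zax [-0.0149  0.0125 -0.9998] dq 0.011
move cm [-0.26  0.01 -0.22] turn 0.002
```

View pics/w10.png

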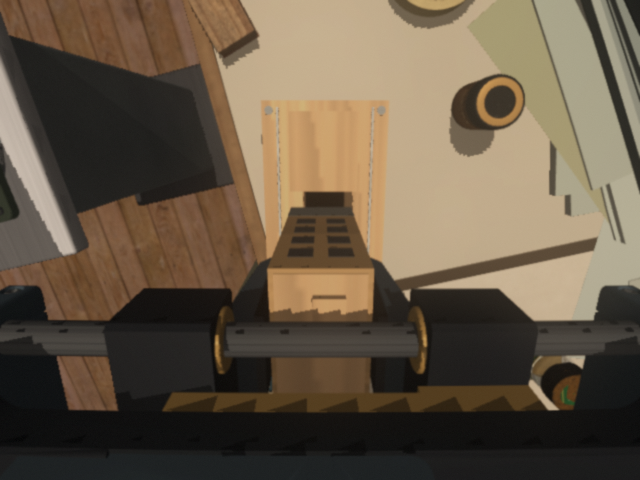

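View pics/cs10.png

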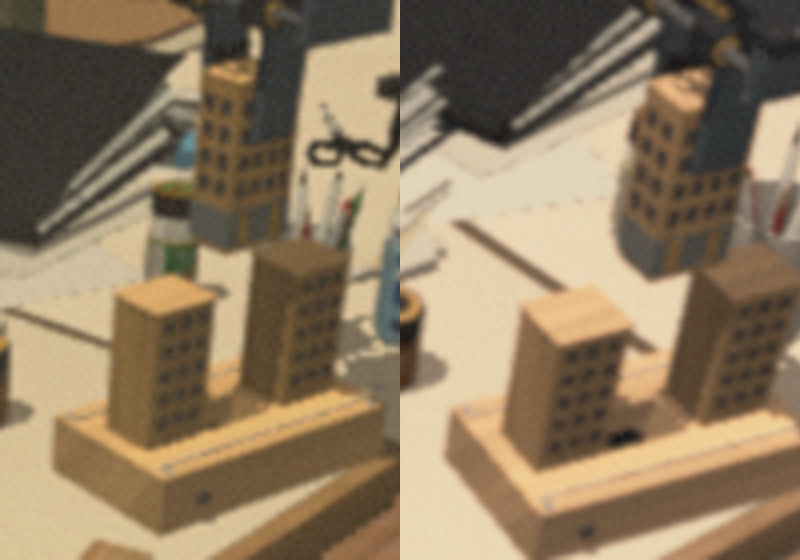

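```bash
python3 - <<'E'
from h import *
s=load("w10");im=s["image"]
a=cv2.resize(im[180:290,255:390],None,fx=5.8,fy=5.4,interpolation=cv2.INTER_CUBIC);cv2.imwrite("pics/w10z.png",a)
E
```

```text
(no output)
```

View pics/w10z.png

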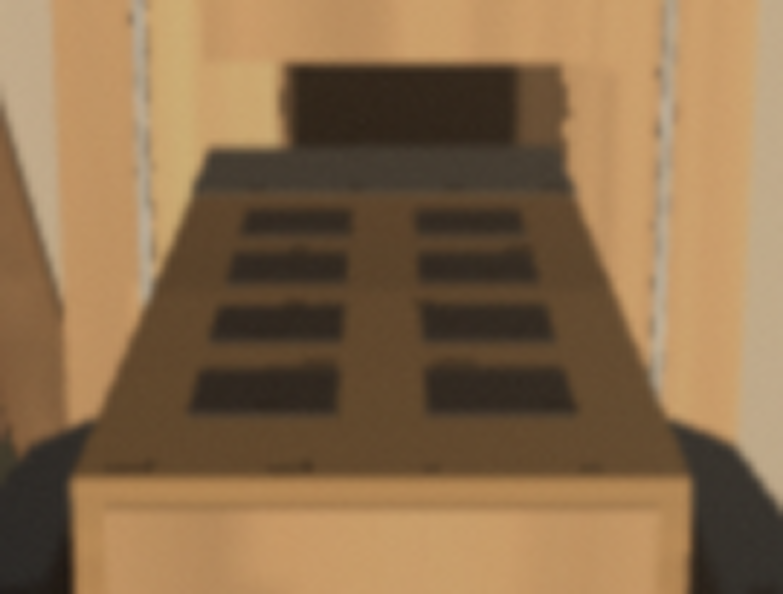

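```bash
python3 - <<'E'
from h import *
s=load("w10");p=s["st"]["tcp_pos"];psi=np.radians(76.87);yd=np.array([np.cos(psi),np.sin(psi),0]);xd=np.array([np.sin(psi),-np.cos(psi),0])
zf=p[2]-77.3
U=lambda x,y:(255+x/5.8,180+y/5.4)
T=plane(s,[U(72,477),U(691,477)],zf+120);F=plane(s,[U(207,149),U(560,149)],zf)
print(np.linalg.norm(T[1]-T[0]),np.linalg.norm(F[1]-F[0]),zf)
def subscrew(s,uv,r=5):
    x,y=map(int,np.round(uv));im=s["image"][y-r:y+r+1,x-r:x+r+1].astype(float)
    m=np.clip(im[...,0]-0.62*im[...,2],0,None);m[m<0.35*m.max()]=0
    yy,xx=np.mgrid[-r:r+1,-r:r+1];return (x+(m*xx).sum()/m.sum(),y+(m*yy).sum()/m.sum())
S=[subscrew(s,(268,110)),subscrew(s,(380,111))];print(np.round(S,1))
B=plane(s,S,45);print(B.round(1))
c=B.mean(0)-97.2*yd  # 194.4 between screw rows
tc=T.mean(0)-28*yd; fc=F.mean(0)-26*yd
d=B[1]-B[0];print("base y ang",np.degrees(np.arctan2(d[1],d[0]))+90)
d=T[1]-T[0];print("tower y ang",np.degrees(np.arctan2(d[1],d[0]))+90)
# well left/right? top of visible well edge
print("well far edge",[ (plane(s,[U(285,65)],45)[0]-c)@yd])
for n,v in [("base",c),("towertop",tc),("foot",fc),("tcp",p)]: print(n,v.round(1),"rel base x,y:",round((v-c)@xd,2),round((v-c)@yd,2))
b=load("w3");q=b["st"]["tcp_pos"]
E
```

```text
37.74434685005584 39.89854153615974 175.60392153664145
[[268.1 109.7]
 [381.  109.8]]
[[421.2 -59.9  45. ]
 [524.5 -84.   45. ]]
base y ang 76.85667026649924
tower y ang 77.28618110730747
well far edge [np.float64(19.154836998712916)]
base [ 450.8 -166.6   45. ] rel base x,y: 0.0 0.0
towertop [ 452.3 -163.8  295.6] rel base x,y: 0.79 3.09
foot [ 450.6 -163.2  175.6] rel base x,y: -0.97 3.29
tcp [ 450.9 -163.7  252.9] rel base x,y: -0.57 2.92
```

>>> servo_tool:
  steps: [2.5, -0.25, -0.05, 2.5, 0.007, 2.5, -0.02, 0, 2.5, 0]

```text
clock: 21.3
tcp_pos: [452.0, -164.9, 205.5]
tcp_rot: [-0.005, 0.784, 0.62, 0.001]
ft_force: [0.1, 0.4, -1.5]
opening: 37.7
```

```bash
python3 settle.py 449.8 -166.4 140 76.5 6
```

```text
tcp [ 452.6 -165.7  207. ] psi 76.65 F [ 0.32 -0.15 -1.68] T [-0.06 -0.05  0.03] open 37.7 t 21.6 q [-0.3789  0.1821  1.7729  0.0064  1.194  -0.1483] tilt 0.55 zax [-0.0047  0.0083 -1.    ] dq 0.004
move cm [-0.18 -0.22  6.7 ] turn 0.003
```

>>> servo_tool:
  steps: [2.5, -0.15, -0.25, 4, 0]

```text
clock: 21.7
tcp_pos: [454.8, -168.0, 172.2]
tcp_rot: [0.002, 0.784, 0.62, 0.005]
ft_force: [0.5, 0.0, -3.2]
opening: 37.9
```

```bash
python3 settle.py 449.8 -166.4 130 76.5 6
```

```text
tcp [ 451.  -166.7  168.8] psi 76.65 F [ 0.1  -0.04 -1.54] T [-0.04 -0.07 -0.01] open 37.9 t 22.0 q [-0.3822  0.2104  1.8396  0.0068  1.0959 -0.1523] tilt 0.42 zax [-0.0017  0.0071 -1.    ] dq 0.005
move cm [-0.02 -0.11  3.88] turn 0.003
```

>>> servo_tool:
  steps: [2.5, 0, -0.05, 3, 0]

```text
clock: 22.1
tcp_pos: [454.7, -168.0, 143.3]
tcp_rot: [0.002, 0.785, 0.62, 0.005]
ft_force: [1.1, 0.4, -1.7]
opening: 37.6
```

```bash
python3 settle.py 449.8 -166.4 130 76.5 6; python3 - <<'E'
from h import *
s=grab("wrist","w11")
a=cv2.resize(s["image"][60:290,245:400],None,fx=5,fy=2.6,interpolation=cv2.INTER_CUBIC);cv2.imwrite("pics/w11z.png",a)
E
```

```text
tcp [ 451.4 -166.7  140.3] psi 76.65 F [ 0.72  0.11 -1.61] T [ 0.03 -0.09 -0.06] open 38.3 t 22.4 q [-0.3819  0.2376  1.8834  0.0071  1.0222 -0.1526] tilt 0.36 zax [ 8.0e-04  6.2e-03 -1.0e+00] dq 0.006
move cm [-0.01 -0.17  1.03] turn 0.003
```

View pics/w11z.png

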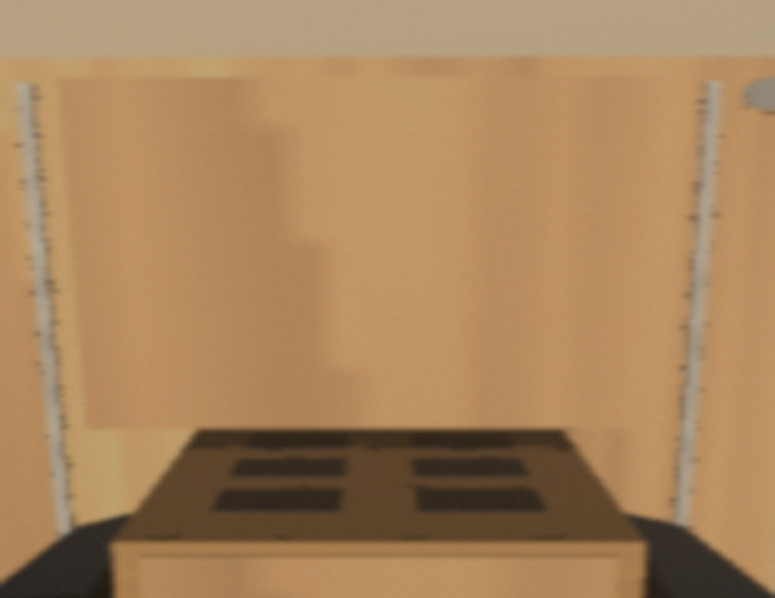

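```bash
python3 - <<'E'
from h import *
s=load("w11");p=s["st"]["tcp_pos"];psi=np.radians(76.87);yd=np.array([np.cos(psi),np.sin(psi),0]);xd=np.array([np.sin(psi),-np.cos(psi),0])
g=s["image"].astype(float)
def subscrew(s,uv,r=6):
    x,y=map(int,np.round(uv));im=s["image"][y-r:y+r+1,x-r:x+r+1].astype(float)
    m=np.clip(im[...,0]-0.62*im[...,2],0,None);m[m<0.35*m.max()]=0
    yy,xx=np.mgrid[-r:r+1,-r:r+1];return (x+(m*xx).sum()/m.sum(),y+(m*yy).sum()/m.sum())
Xp=proj(s,[[421.2,-59.9,45],[524.5,-84,45]]);print(Xp.round(1))
S=[subscrew(s,u) for u in Xp];print(np.round(S,1))
B=plane(s,S,45);c=B.mean(0)-97.2*yd;print(B.round(1),np.linalg.norm(B[1]-B[0]))
zf=p[2]-77.3;U=lambda x,y:(245+x/5,60+y/2.6)
T=plane(s,[U(114,543),U(643,543)],zf+120);tc=T.mean(0)-28*yd;print(np.linalg.norm(T[1]-T[0]))
d=B[1]-B[0];e=T[1]-T[0];print("angs",np.degrees(np.arctan2(d[1],d[0]))+90,np.degrees(np.arctan2(e[1],e[0]))+90)
for n,v in [("towertop",tc),("tcp",p)]: print(n,v.round(1),"rel base x,y:",round((v-c)@xd,2),round((v-c)@yd,2))
# neighbour inner faces top edges (z=150) vs: centre between rails
E
```

```text
[[237.3  96.2]
 [399.2  95.6]]
[[237.4  96.2]
 [399.3  95.6]]
[[421.3 -59.9  45. ]
 [524.6 -84.   45. ]] 106.06041085475283
37.43966930531853
angs 76.87133494257496 76.68329204796102
towertop [ 452.2 -166.8  182.9] rel base x,y: 1.38 0.13
tcp [ 451.4 -166.7  140.2] rel base x,y: 0.55 0.0
```

>>> servo_tool:
  steps: [2.5, 0, -0.15, 1, 0]

```text
clock: 22.55
tcp_pos: [451.6, -167.0, 131.9]
tcp_rot: [0.0, 0.785, 0.62, 0.004]
ft_force: [0.7, 0.0, -1.6]
opening: 38.2
```

```bash
python3 settle.py 449.8 -166.6 124 76.7 6
```

```text
tcp [ 450.  -166.4  130.3] psi 76.65 F [-0.93 -0.39 -1.43] T [ 0.01 -0.12 -0.02] open 37.5 t 22.85 q [-0.3823  0.246   1.9011  0.0071  0.996  -0.1532] tilt 0.35 zax [ 9.0e-04  6.1e-03 -1.0e+00] dq 0.003
move cm [-0.03 -0.01  0.63] turn -0.001
```

>>> servo_tool:
  steps: [2.5, 0, -0.05, 0.6, 0]

```text
clock: 22.95
tcp_pos: [450.3, -166.5, 124.8]
tcp_rot: [-0.001, 0.785, 0.62, 0.003]
ft_force: [0.7, -0.2, -2.3]
opening: 37.7
```

```bash
python3 settle.py 449.8 -166.6 124 76.7 6
```

```text
tcp [ 449.6 -166.2  124.3] psi 76.65 F [ 0.01  0.19 -1.28] T [-0.01 -0.05  0.02] open 37.7 t 23.25 q [-0.3824  0.252   1.9105  0.0073  0.9806 -0.1534] tilt 0.36 zax [ 9.0e-04  6.2e-03 -1.0e+00] dq 0.004
move cm [-0.03  0.03  0.03] turn -0.001
```

>>> servo_tool:
  steps: [2.5, -0.02, 0.02, 0.1, 0]

```text
clock: 23.35
tcp_pos: [449.9, -166.5, 123.4]
tcp_rot: [-0.002, 0.784, 0.62, 0.002]
ft_force: [0.0, -0.5, -1.0]
opening: 37.8
```

```bash
python3 settle.py 449.8 -166.6 119 76.7 3|cut -c1-150
```

```text
tcp [ 449.7 -166.5  123.2] psi 76.65 F [-0.23 -0.06 -1.74] T [-0.04 -0.09 -0.01] open 38.2 t 23.5 q [-0.3828  0.2534  1.9114  0.0073  0.9782 -0.1538] 
move cm [-0.01  0.01  0.42] turn -0.001
```

>>> servo_tool:
  steps: [2.5, -0.02, 0, 0.08, 0]

```text
clock: 23.6
tcp_pos: [449.8, -166.7, 122.5]
tcp_rot: [-0.002, 0.785, 0.62, 0.002]
ft_force: [0.4, 0.2, -1.6]
opening: 38.2
```

```bash
python3 settle.py 449.8 -166.6 119 76.7 3|cut -c1-150
```

```text
tcp [ 449.6 -166.7  122.4] psi 76.65 F [ 0.38  0.14 -1.63] T [-0.12 -0.07  0.  ] open 37.4 t 23.75 q [-0.3832  0.2544  1.9125  0.0073  0.9762 -0.1542]
move cm [0.01 0.01 0.34] turn -0.001
```

>>> servo_tool:
  steps: [2.5, -0.02, 0, 0.08, 0]

```text
clock: 23.85
tcp_pos: [449.7, -166.9, 121.7]
tcp_rot: [-0.002, 0.785, 0.62, 0.002]
ft_force: [0.1, 0.4, -1.8]
opening: 37.9
```

```bash
python3 settle.py 449.8 -166.6 119 76.7 3|cut -c1-150
```

```text
tcp [ 449.5 -166.8  121.6] psi 76.65 F [-0.81  0.07 -2.76] T [-0.03 -0.13 -0.02] open 37.9 t 24.0 q [-0.3836  0.2554  1.9137  0.0073  0.9742 -0.1546] 
move cm [0.03 0.02 0.26] turn -0.001
```

>>> servo_tool:
  steps: [2.5, 0, 0, 0.08, 0]

```text
clock: 24.1
tcp_pos: [449.6, -166.9, 120.8]
tcp_rot: [-0.002, 0.785, 0.62, 0.002]
ft_force: [0.1, 0.0, -2.0]
opening: 37.6
```

```bash
python3 settle.py 449.8 -166.6 119 76.7 3|cut -c1-150
```

```text
tcp [ 449.5 -166.8  120.7] psi 76.65 F [-0.37  0.9  -1.38] T [-0.03 -0.09 -0.  ] open 38.1 t 24.25 q [-0.3836  0.2564  1.9149  0.0073  0.9722 -0.1546]
move cm [0.03 0.03 0.17] turn -0.001
```

>>> servo_tool:
  steps: [2.5, 0.03, 0.02, 0.08, 0]

```text
clock: 24.35
tcp_pos: [449.8, -166.6, 119.9]
tcp_rot: [-0.002, 0.785, 0.62, 0.002]
ft_force: [-0.4, -0.6, -2.0]
opening: 37.6
```

>>> servo_tool:
  steps: [2.5, 0, 0, 0.08, 0]

```text
clock: 24.45
tcp_pos: [449.9, -166.6, 119.1]
tcp_rot: [-0.002, 0.785, 0.62, 0.002]
ft_force: [-0.3, 0.3, -2.4]
opening: 37.9
```

>>> servo_tool:
  steps: [2.5, 0, 0, 0.08, 0]

```text
clock: 24.55
tcp_pos: [449.9, -166.5, 118.2]
tcp_rot: [-0.002, 0.785, 0.62, 0.002]
ft_force: [-0.7, -0.5, -1.5]
opening: 38.0
```

```bash
python3 settle.py 449.8 -166.6 115 76.7 3
```

```text
tcp [ 449.8 -166.5  118.2] psi 76.65 F [ 0.85 -0.16 -1.53] T [-0.05 -0.08  0.01] open 37.8 t 24.7 q [-0.3828  0.2594  1.918   0.0074  0.966  -0.1539] tilt 0.36 zax [ 6.0e-04  6.3e-03 -1.0e+00] dq 0.003
move cm [-0.01  0.    0.32] turn -0.001
```

>>> servo_tool:
  steps: [2.5, 0, 0, 0.06, 0]

```text
clock: 24.8
tcp_pos: [449.9, -166.6, 117.6]
tcp_rot: [-0.002, 0.785, 0.62, 0.002]
ft_force: [0.1, -0.4, -1.6]
opening: 38.0
```

>>> servo_tool:
  steps: [2.5, 0, 0, 0.06, 0]

```text
clock: 24.9
tcp_pos: [449.9, -166.6, 117.0]
tcp_rot: [-0.002, 0.785, 0.62, 0.002]
ft_force: [-0.6, 0.5, -1.2]
opening: 37.7
```

```bash
python3 settle.py 449.8 -166.6 115 76.7 3|cut -c1-150
```

```text
tcp [ 449.9 -166.5  117. ] psi 76.64 F [-0.19  0.13 -1.65] T [-0.01 -0.11 -0.04] open 38.0 t 25.05 q [-0.3828  0.2608  1.9196  0.0074  0.9628 -0.1539]
move cm [-0.01 -0.01  0.2 ] turn -0.001
```

>>> servo_tool:
  steps: [2.5, 0, 0, 0.06, 0]

```text
clock: 25.15
tcp_pos: [449.9, -166.6, 116.4]
tcp_rot: [-0.002, 0.785, 0.62, 0.002]
ft_force: [-0.5, 0.3, -1.6]
opening: 38.0
```

```bash
python3 settle.py 449.8 -166.6 115 76.7 3|cut -c1-150
```

```text
tcp [ 449.8 -166.5  116.4] psi 76.64 F [-0.43 -0.75 -0.83] T [-0.06 -0.09 -0.  ] open 37.9 t 25.3 q [-0.3828  0.2616  1.9205  0.0074  0.9613 -0.1539] 
move cm [-0.01 -0.    0.14] turn -0.001
```

>>> servo_tool:
  steps: [2.5, 0, 0, 0.06, 0]

```text
clock: 25.4
tcp_pos: [449.9, -166.5, 115.8]
tcp_rot: [-0.002, 0.785, 0.62, 0.002]
ft_force: [0.1, -0.2, -1.7]
opening: 37.9
```

>>> servo_tool:
  steps: [2.5, 0, 0, 0.06, 0]

```text
clock: 25.5
tcp_pos: [449.9, -166.6, 115.2]
tcp_rot: [-0.002, 0.785, 0.62, 0.002]
ft_force: [-0.1, 0.2, -1.5]
opening: 37.6
```

>>> servo_tool:
  steps: [2.5, 0, 0, 0.06, 0]

```text
clock: 25.6
tcp_pos: [449.9, -166.6, 114.5]
tcp_rot: [-0.002, 0.785, 0.62, 0.002]
ft_force: [0.4, 0.6, -1.1]
opening: 38.2
```

```bash
python3 settle.py 449.8 -166.6 110 76.7 3; python3 - <<'E'
from h import *
b=grab("side","s12");zoom(b,"s12z",405,110,100,130,4.5)
E
```

```text
tcp [ 449.9 -166.6  114.5] psi 76.64 F [ 1.1   0.04 -1.55] T [-0.03 -0.09 -0.02] open 37.8 t 25.75 q [-0.3828  0.2637  1.923   0.0074  0.9565 -0.1539] tilt 0.36 zax [ 8.0e-04  6.2e-03 -1.0e+00] dq 0.002
move cm [-0.01 -0.01  0.45] turn -0.001
```

View pics/s12z.png

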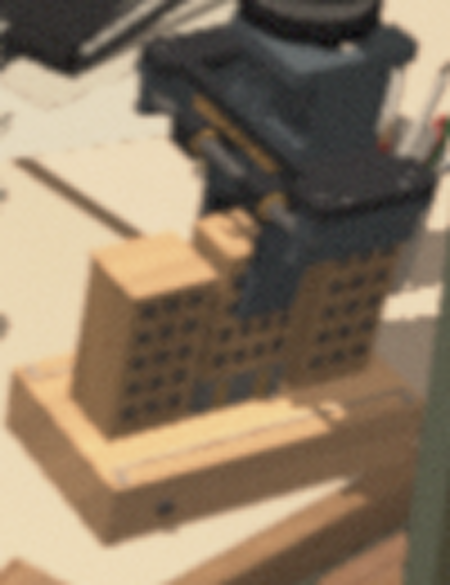

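>>> servo_tool:
  steps: [2.5, 0, 0, 0.08, 0]

```text
clock: 25.9
tcp_pos: [450.0, -166.6, 113.8]
tcp_rot: [-0.002, 0.785, 0.62, 0.002]
ft_force: [0.5, 0.4, -1.8]
opening: 38.2
```

>>> servo_tool:
  steps: [2.5, 0, 0, 0.08, 0]

```text
clock: 26.0
tcp_pos: [450.0, -166.6, 112.9]
tcp_rot: [-0.002, 0.785, 0.62, 0.002]
ft_force: [0.1, -0.2, -2.8]
opening: 38.1
```

>>> servo_tool:
  steps: [2.5, 0, 0, 0.08, 0]

```text
clock: 26.1
tcp_pos: [450.0, -166.6, 112.1]
tcp_rot: [-0.002, 0.785, 0.62, 0.002]
ft_force: [0.2, -0.1, -1.3]
opening: 38.2
```

>>> servo_tool:
  steps: [2.5, 0, 0, 0.08, 0]

```text
clock: 26.2
tcp_pos: [450.0, -166.6, 111.2]
tcp_rot: [-0.002, 0.785, 0.62, 0.002]
ft_force: [0.8, 0.3, -1.4]
opening: 37.7
```

```bash
python3 settle.py 449.8 -166.6 105 76.7 3
```

```text
tcp [ 450.  -166.5  111.2] psi 76.64 F [ 0.24  0.02 -2.31] T [-0.06 -0.09 -0.02] open 37.8 t 26.35 q [-0.3827  0.2675  1.9275  0.0075  0.948  -0.1539] tilt 0.36 zax [ 0.001   0.0062 -1.    ] dq 0.004
move cm [-0.01 -0.01  0.62] turn -0.001
```

>>> servo_tool:
  steps: [2.5, 0, -0.01, 0.08, 0]

```text
clock: 26.45
tcp_pos: [450.0, -166.6, 110.5]
tcp_rot: [-0.002, 0.785, 0.62, 0.002]
ft_force: [-0.6, -0.7, -2.0]
opening: 37.9
```

>>> servo_tool:
  steps: [2.5, 0, 0, 0.08, 0]

```text
clock: 26.55
tcp_pos: [450.0, -166.5, 109.7]
tcp_rot: [-0.002, 0.785, 0.62, 0.002]
ft_force: [0.1, -1.3, -1.5]
opening: 37.9
```

>>> servo_tool:
  steps: [2.5, 0, 0, 0.08, 0]

```text
clock: 26.65
tcp_pos: [450.0, -166.5, 108.8]
tcp_rot: [-0.002, 0.785, 0.62, 0.002]
ft_force: [0.2, 1.3, -1.6]
opening: 37.7
```

```bash
python3 settle.py 449.8 -166.6 105 76.7 3
```

```text
tcp [ 449.9 -166.5  108.8] psi 76.64 F [ 0.12 -0.32 -1.26] T [ 0.   -0.14 -0.02] open 38.2 t 26.8 q [-0.3827  0.2702  1.9311  0.0075  0.9415 -0.1541] tilt 0.35 zax [ 0.0011  0.0061 -1.    ] dq 0.003
move cm [-0.01 -0.01  0.38] turn -0.001
```

>>> servo_tool:
  steps: [2.5, 0, -0.01, 0.08, 0]

```text
clock: 26.9
tcp_pos: [449.9, -166.5, 108.0]
tcp_rot: [-0.002, 0.785, 0.62, 0.002]
ft_force: [-1.3, -0.7, -2.3]
opening: 38.0
```

>>> servo_tool:
  steps: [2.5, 0, 0, 0.08, 0]

```text
clock: 27.0
tcp_pos: [449.9, -166.5, 107.2]
tcp_rot: [-0.002, 0.785, 0.62, 0.002]
ft_force: [1.0, -0.7, -1.2]
opening: 37.8
```

```bash
python3 settle.py 449.8 -166.6 105 76.7 3
```

```text
tcp [ 449.9 -166.5  107.2] psi 76.65 F [-0.04  0.66 -2.46] T [-0.04 -0.09  0.  ] open 37.8 t 27.15 q [-0.3827  0.272   1.9333  0.0075  0.9373 -0.1541] tilt 0.35 zax [ 0.0013  0.006  -1.    ] dq 0.002
move cm [-0.01 -0.01  0.22] turn -0.001
```

>>> servo_tool:
  steps: [2.5, 0, -0.01, 0.1, 0]

```text
clock: 27.25
tcp_pos: [449.9, -166.6, 106.3]
tcp_rot: [-0.002, 0.785, 0.62, 0.002]
ft_force: [0.5, 0.1, -2.0]
opening: 38.0
```

>>> servo_tool:
  steps: [2.5, 0, 0, 0.1, 0]

```text
clock: 27.35
tcp_pos: [449.9, -166.5, 105.2]
tcp_rot: [-0.002, 0.785, 0.62, 0.002]
ft_force: [-0.5, 0.2, -1.7]
opening: 38.3
```

>>> servo_tool:
  steps: [2.5, 0, 0, 0.1, 0]

```text
clock: 27.45
tcp_pos: [449.9, -166.5, 104.1]
tcp_rot: [-0.002, 0.785, 0.62, 0.002]
ft_force: [0.4, -0.0, -1.4]
opening: 37.7
```

```bash
python3 settle.py 449.8 -166.6 100 76.7 3
```

```text
tcp [ 449.9 -166.5  104.1] psi 76.64 F [ 0.18  0.2  -1.37] T [-0.06 -0.12 -0.01] open 38.0 t 27.6 q [-0.3827  0.2756  1.9376  0.0076  0.9293 -0.1542] tilt 0.35 zax [ 0.0014  0.006  -1.    ] dq 0.002
move cm [-0.01 -0.01  0.41] turn -0.001
```

>>> servo_tool:
  steps: [2.5, 0, -0.01, 0.1, 0]

```text
clock: 27.7
tcp_pos: [449.9, -166.5, 103.2]
tcp_rot: [-0.002, 0.785, 0.62, 0.003]
ft_force: [0.4, -0.5, -1.3]
opening: 38.1
```

>>> servo_tool:
  steps: [2.5, 0, 0, 0.1, 0]

```text
clock: 27.8
tcp_pos: [449.9, -166.5, 102.1]
tcp_rot: [-0.002, 0.785, 0.62, 0.003]
ft_force: [-0.8, -1.3, -1.8]
opening: 37.6
```

```bash
python3 settle.py 449.8 -166.6 100 76.7 3
```

```text
tcp [ 449.8 -166.5  102.1] psi 76.64 F [-0.67  0.87 -1.94] T [-0.07 -0.04  0.02] open 37.9 t 27.95 q [-0.3827  0.2779  1.9405  0.0076  0.924  -0.1542] tilt 0.35 zax [ 0.0016  0.0059 -1.    ] dq 0.002
move cm [-0.01 -0.    0.21] turn -0.001
```

>>> servo_tool:
  steps: [2.5, 0, 0, 0.08, 0]

```text
clock: 28.05
tcp_pos: [450.0, -166.5, 101.4]
tcp_rot: [-0.002, 0.785, 0.62, 0.003]
ft_force: [-0.5, 0.0, -1.4]
opening: 37.8
```

>>> servo_tool:
  steps: [2.5, 0, 0, 0.08, 0]

```text
clock: 28.15
tcp_pos: [450.0, -166.5, 100.5]
tcp_rot: [-0.002, 0.785, 0.62, 0.003]
ft_force: [0.1, -0.2, -2.0]
opening: 38.0
```

```bash
python3 settle.py 449.8 -166.6 100 76.7 3
```

```text
tcp [ 449.9 -166.5  100.5] psi 76.65 F [-0.39 -0.07 -1.5 ] T [-0.1  -0.03 -0.  ] open 37.7 t 28.3 q [-0.3827  0.2799  1.9425  0.0076  0.9198 -0.1542] tilt 0.35 zax [ 0.0018  0.0058 -1.    ] dq 0.002
move cm [-0.01 -0.01  0.05] turn -0.001
```

>>> servo_tool:
  steps: [2.5, 0, 0, 0.08, 0]

```text
clock: 28.4
tcp_pos: [450.0, -166.6, 99.8]
tcp_rot: [-0.002, 0.785, 0.62, 0.003]
ft_force: [0.0, 0.1, -1.1]
opening: 37.9
```

>>> servo_tool:
  steps: [2.5, 0, 0, 0.08, 0]

```text
clock: 28.5
tcp_pos: [450.0, -166.6, 98.9]
tcp_rot: [-0.002, 0.785, 0.62, 0.003]
ft_force: [0.3, -0.2, -2.0]
opening: 37.8
```

```bash
python3 settle.py 449.8 -166.6 98 76.7 3
```

```text
tcp [ 450.  -166.5   98.9] psi 76.65 F [-1.37 -0.55 -1.52] T [-0.02 -0.09 -0.02] open 37.4 t 28.65 q [-0.3827  0.2818  1.9446  0.0077  0.9156 -0.1543] tilt 0.35 zax [ 0.0019  0.0058 -1.    ] dq 0.002
move cm [-0.01 -0.02  0.09] turn -0.001
```

>>> servo_tool:
  steps: [2.5, 0, -0.01, 0.08, 0]

```text
clock: 28.75
tcp_pos: [450.0, -166.6, 98.2]
tcp_rot: [-0.002, 0.785, 0.62, 0.003]
ft_force: [-0.1, 0.7, -2.2]
opening: 37.5
```

```bash
python3 settle.py 449.8 -166.6 98 76.7 3|cut -c1-110
```

```text
tcp [ 449.8 -166.5   98. ] psi 76.64 F [-0.6  -0.34 -2.06] T [-0.11 -0.1  -0.01] open 38.0 t 28.9 q [-0.3827  
move cm [-0.01 -0.    0.  ] turn -0.001
```

>>> servo_tool:
  steps: [2.5, 0, 0, 0.08, 0]

```text
clock: 29.0
tcp_pos: [449.9, -166.5, 97.3]
tcp_rot: [-0.002, 0.785, 0.62, 0.003]
ft_force: [1.0, -0.4, 0.2]
opening: 37.9
```

```bash
python3 settle.py 449.8 -166.6 98 76.7 3|cut -c1-110
```

```text
tcp [ 450.  -166.5   97.4] psi 76.65 F [-0.69 -0.1  -0.85] T [ 0.01 -0.06 -0.01] open 37.6 t 29.15 q [-0.3827 
move cm [-0.01 -0.01 -0.06] turn -0.001
```

>>> servo_tool:
  steps: [2.5, 0, 0, 0.08, 0]

```text
clock: 29.25
tcp_pos: [450.0, -166.5, 96.8]
tcp_rot: [-0.002, 0.785, 0.62, 0.003]
ft_force: [-1.3, 0.1, 2.8]
opening: 37.9
```

```bash
python3 settle.py 449.8 -166.6 98 76.7 3|cut -c1-110
```

```text
tcp [ 450.  -166.6   96.8] psi 76.64 F [-0.78 -0.35  2.46] T [0.05 0.18 0.03] open 37.9 t 29.4 q [-0.3827  0.2
move cm [-0.01 -0.02 -0.12] turn -0.001
```

>>> servo_tool:
  steps: [2.5, 0, 0, 0.08, 0]

```text
clock: 29.5
tcp_pos: [450.0, -166.5, 96.3]
tcp_rot: [-0.002, 0.785, 0.62, 0.003]
ft_force: [-0.5, -0.9, 4.0]
opening: 37.9
```

```bash
python3 settle.py 449.8 -166.6 96 76.7 3|cut -c1-110
```

```text
tcp [ 450.  -166.5   96.3] psi 76.64 F [-2.04  0.08  3.13] T [ 0.14  0.33 -0.06] open 37.8 t 29.65 q [-0.3827 
move cm [-0.01 -0.02  0.03] turn -0.001
```

>>> servo_tool:
  steps: [2.5, 0, 0, 0.07, 0]

```text
clock: 29.75
tcp_pos: [450.0, -166.5, 95.9]
tcp_rot: [-0.001, 0.785, 0.62, 0.003]
ft_force: [-1.5, 0.6, 6.6]
opening: 38.1
```

```bash
python3 settle.py 449.8 -166.6 96 76.7 2|cut -c1-110;python3 settle.py 449.8 -166.6 96 76.7 2|cut -c1-110
```

```text
tcp [ 450.  -166.5   95.9] psi 76.65 F [-2.03 -0.39  6.18] T [0.2  0.41 0.01] open 38.2 t 29.85 q [-0.3827  0.
move cm [-0.01 -0.02 -0.01] turn -0.001
tcp [ 450.  -166.5   95.9] psi 76.64 F [-1.91 -0.49  5.54] T [ 0.21  0.37 -0.02] open 37.9 t 29.95 q [-0.3827 
move cm [-0.01 -0.01 -0.01] turn -0.001
```

>>> servo_tool:
  steps: [2.5, 0, -0.01, 0.08, 0]

```text
clock: 30.05
tcp_pos: [449.9, -166.5, 95.5]
tcp_rot: [-0.001, 0.785, 0.62, 0.003]
ft_force: [-2.6, 1.3, 8.0]
opening: 38.1
```

```bash
python3 settle.py 449.8 -166.6 96 76.7 2|cut -c1-110;python3 settle.py 449.8 -166.6 96 76.7 2|cut -c1-110
```

```text
tcp [ 450.  -166.5   95.6] psi 76.64 F [-1.28  1.11  6.17] T [ 0.21  0.49 -0.03] open 37.9 t 30.15 q [-0.3827 
move cm [-0.01 -0.02 -0.04] turn -0.001
tcp [ 450.  -166.5   95.6] psi 76.64 F [-2.   -0.13  7.14] T [ 0.17  0.46 -0.  ] open 37.8 t 30.25 q [-0.3827 
move cm [-0.01 -0.01 -0.04] turn -0.001
```

>>> servo_tool:
  steps: [2.5, 0, 0, 0.07, 0]

```text
clock: 30.35
tcp_pos: [449.9, -166.5, 95.4]
tcp_rot: [-0.001, 0.785, 0.62, 0.003]
ft_force: [-1.7, 0.7, 7.9]
opening: 37.5
```

```bash
python3 - <<'E'
from h import *
F=[]
for i in range(26):
    snapshot("scene" if i else "side"); F.append(robot.state()["ft_force"])
F=np.array(F);print(F[:,2].round(1),F.mean(0))
E
python3 d.py 449.8 -166.6 96 76.7
```

```text
[8.  7.9 7.3 7.8 7.6 7.6 7.8 7.9 7.6 7.8 7.5 7.6 7.6 7.5 7.3 7.8 6.9 7.5
 8.1 8.6 7.5 7.3 7.7 7.3 7.6 8.5] [-1.90732029  0.6971311   7.68130367]
tcp [ 449.9 -166.5   95.5] psi 76.64 F [-1.77  0.55  8.46] T [0.24 0.52 0.02] open 38.0 t 31.65 q [-0.3827  0.2855  1.9498  0.0077  0.9057 -0.1544] tilt 0.35 zax [ 0.0028  0.0054 -1.    ] dq 0.002
move cm [-0.01 -0.01 -0.05] turn -0.001
```

About 9.4 N above the in-air reading, held for 1.3 s. I'll ease off to roughly the tower's own weight, then let go.

>>> servo_tool:
  steps: [2.5, 0, 0, -0.1, 0]

```text
clock: 31.75
tcp_pos: [449.9, -166.5, 96.7]
tcp_rot: [-0.001, 0.785, 0.62, 0.003]
ft_force: [-0.6, 0.1, 1.5]
opening: 38.2
```

```bash
python3 settle.py 449.8 -166.6 96 76.7 2|cut -c1-110
```

```text
tcp [ 449.9 -166.5   96.5] psi 76.65 F [-0.64  1.13  3.05] T [ 0.09  0.24 -0.04] open 37.7 t 31.85 q [-0.3827 
move cm [-0.01 -0.01  0.05] turn -0.001
```

>>> servo_tool:
  steps: [2.5, 0, 0, -0.06, 0]

```text
clock: 31.95
tcp_pos: [449.9, -166.5, 97.0]
tcp_rot: [-0.001, 0.785, 0.62, 0.003]
ft_force: [0.0, 0.1, 1.0]
opening: 37.8
```

```bash
python3 settle.py 449.8 -166.6 96 76.7 2
```

```text
tcp [ 449.9 -166.5   97. ] psi 76.65 F [-0.28  0.99  1.14] T [-0.03  0.06  0.  ] open 37.8 t 32.05 q [-0.3827  0.2836  1.948   0.0077  0.9093 -0.1544] tilt 0.35 zax [ 0.0029  0.0054 -1.    ] dq 0.001
move cm [-0.01 -0.01  0.1 ] turn -0.001
```

Pad force is now about 2.5 N. Opening the fingers.

>>> servo_tool:
  steps: [9.1, 0, 0, 0, 0]

```text
clock: 32.15
tcp_pos: [450.1, -166.6, 96.7]
tcp_rot: [-0.001, 0.785, 0.62, 0.003]
ft_force: [0.1, 0.1, 0.4]
opening: 43.2
```

```bash
python3 settle.py 449.8 -166.6 250 76.7 16; python3 - <<'E'
from h import *
grab("wrist","w13");b=grab("side","s13");zoom(b,"s13z",405,110,100,130,4.5)
E
```

```text
tcp [ 449.9 -166.5   97. ] psi 76.65 F [0.23 0.65 0.63] T [-0.02 -0.06 -0.02] open 90.9 t 32.95 q [-0.3827  0.2836  1.948   0.0077  0.9093 -0.1543] tilt 0.35 zax [ 0.0029  0.0054 -1.    ] dq 0.003
move cm [ 8.00e-02  1.00e-02 -1.53e+01] turn -0.001
```

View pics/w13.png

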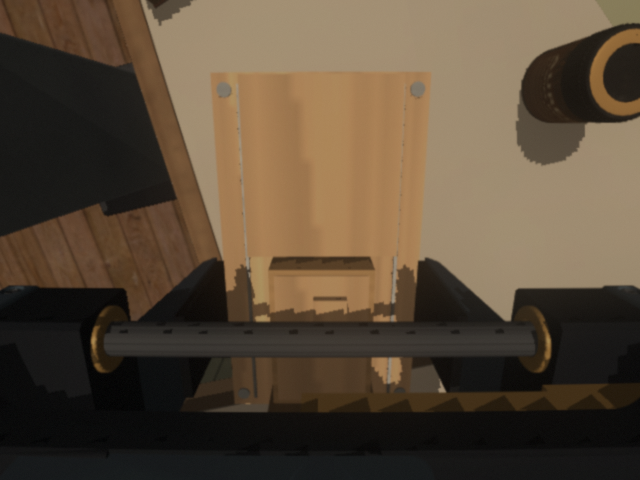

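The fingers are clear on both sides of the tower (tower top at cols 270–373, fingers at 222 and 420). Retreating straight up.

>>> servo_tool:
  steps: [9.1, 0, 0, -2, 0, 9.1, 0, 0, -3, 0, 9.1, 0, 0, -4, 0, 9.1, 0, 0, -4, 0, 9.1, 0, 0, -3, 0]

```text
clock: 33.55
tcp_pos: [446.4, -166.2, 257.5]
tcp_rot: [-0.007, 0.785, 0.62, -0.001]
ft_force: [1.9, -0.5, -0.6]
opening: 90.9
```

```bash
python3 settle.py 449.8 -166.6 250 76.7 8; python3 - <<'E'
from h import *
s=grab("wrist","w14");zoom(s,"w14z",210,20,220,230,2.6)
b=grab("side","s14");zoom(b,"s14z",400,110,110,130,4.5)
E
```

```text
tcp [ 445.4 -165.8  253.6] psi 76.64 F [-0.2  -0.08 -0.34] T [-0.03 -0.1   0.01] open 91.2 t 33.95 q [-0.3848  0.1464  1.697   0.0062  1.3165 -0.1533] tilt 1.1 zax [-0.0146  0.0124 -0.9998] dq 0.005
move cm [0.02 0.46 0.36] turn -0.001
```

View pics/w14.png

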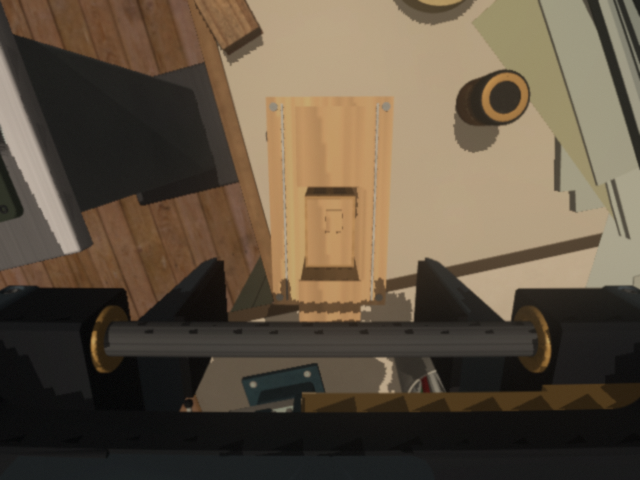

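View pics/s14z.png

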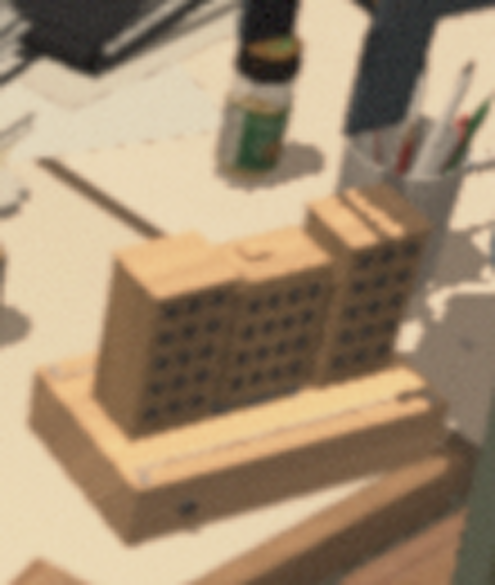

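```bash
python3 - <<'E'
from h import *
zoom(load("w14"),"w14z",290,175,85,115,6)
E
```

```text
(no output)
```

View pics/w14z.png

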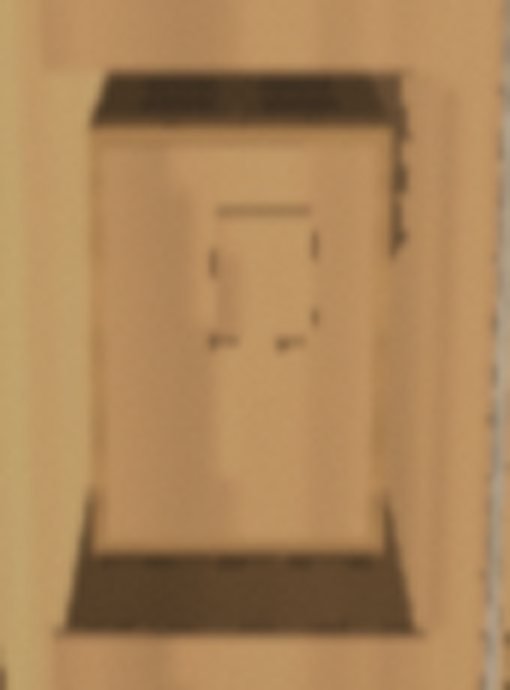

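```bash
python3 - <<'E'
from h import *
s=load("w14");T=plane(s,[(290+x/6,175+y/6) for x,y in [(92,127),(393,124),(385,550),(92,552)]],140)
psi=np.radians(76.86);yd=np.array([np.cos(psi),np.sin(psi),0]);xd=np.array([np.sin(psi),-np.cos(psi),0]);c=np.array([450.8,-166.6,0])
m=T.mean(0);print(m,np.linalg.norm(np.diff(T,axis=0),axis=1),"rel",(m-c)@xd,(m-c)@yd)
d=T[0]-T[3]+T[1]-T[2];print(np.degrees(np.arctan2(d[1],d[0])))
from workcell import sign_off
print(robot.state()["clock"],robot.state()["ft_force"])
print(sign_off())
E
```

```text
[ 451.1266855 -166.9973609  140.       ] [37.38136253 56.0238958  38.24928472] rel 0.4084645954226926 -0.3126911897322295
76.51674677172377
34.05 [ 0.2771932  -0.13742638 -1.2106488 ]
the job is handed in; nothing more can be done
None
```

The tower is standing in the well of the street base, let go, and I handed the job in at about 34 s. The hand-in gave no verdict.

- **Moves:** I lifted the tower out of the plywood stand by its narrow faces, stood it on the bare bench about 165 mm from the stand and let go. I then took a fresh grip on its broad faces (37.9 mm) and lowered it into the well in steps of 1 mm or less.
- **Pad:** I felt it about 24.7 mm below the mouth. I pressed with about 9.4 N, judged by the rise over the in-air reading, for 1.3 s. No reading in the well showed more than about 10 N on the pad. I then eased off to about 2.5 N, opened the fingers and retreated straight up.
- **Last checks:** In the wrist view the tower top is 0.4 mm and 0.3 mm from the well's centre, and its turn is within about 0.4° of the base. It looks upright in the side view, with its top just below the neighbour blocks. The gripper is open and well above the tower.
- **Bystanders:** The jar showed no visible shift. I saw the tape roll and cork block only partly in that last view and did not measure them, but I never came near them.

What went less well or disagreed:
- **Bench placing:** Setting the tower on the bench gave a brief 25 N reading at the wrist, against the bench and not the street base.
- **Tool tilt:** The tool tilt drifted to about 2.9° during the first placing. I brought it back to about 0.5° before the second grip.
- **Camera and arm:** The camera and the measured tool position differed by about 1 mm along the jaw direction, and I allowed for that.

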